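# Set out the porridge corner of the breakfast bar

## Task

Set out the porridge corner: stand the mason jar upright midway between the canister and the butter dish, in line with the two. Put the bamboo spoon rest on the counter squarely in front of the butter dish on the robot's side, its round bowl centred on the dish with a gap of about 25 mm between them and its tail pointing straight away from the dish, and lay the wooden spoon in it the right way up, spoon bowl in the rest's bowl and handle along the tail. Do not tip the jar over, and leave the canister, the butter dish and the ramekin where they stand.

Things in the scene. Friction and masses are not known exactly. Their poses are not given: they have to be found in the camera images.
- canister: Open white plastic canister, 120 mm diameter, 125 mm tall, with a chrome spring clip on the rim at its -x side (top at 147 mm). Origin: centre of its underside; z up. Its y axis lies along the line to the butter dish (which may be on either side, 260 to 280 mm centre to centre).
- butter_dish: Lidded white ceramic butter dish, 100 mm (its x) by 120 mm (its y), 66 mm tall with a bar knob on top. Origin: centre of its underside; -x is its front, the side towards the robot; z up. Not to be moved.
- jar: Glass mason jar with oats inside, body 76 mm diameter, 131 mm tall overall; round steel twist cap 60 mm diameter from 105 to 131 mm height, to be gripped there. Origin: centre of its underside; z up.
- spoon_rest: Bamboo spoon rest: a shallow round bowl 84 mm across (76 mm at its underside), 14 mm tall (floor 6 mm thick, wall 4 mm), with a flat straight tail 36 mm wide and 11 mm thick running along its -x from the bowl to 118 mm from the bowl's centre. Origin: centre of the bowl's underside; z up. Good grip: across the tail, 65 mm from the origin.
- rest_tail (a point): Middle of the tail's end on its top face, at (-118, 0, 11) mm in the spoon rest's frame.
- spoon: Pale wooden spoon 172 mm long along its x: round bowl 42 mm across, 13 mm deep at the +x end, straight handle 14 mm wide (y) and 10 mm thick (z 10 to 20 mm), ending in a 20 mm thick round butt at the -x end. Origin: at mid-length, at the height of the underside; z up when it lies the right way up, as it does at the start. Grip across the handle at the origin.
- spoon_bowl (a point): Centre of the underside of the spoon's bowl, at (65, 0, 0) mm in the spoon's frame.
- spoon_end (a point): Centre of the butt of the spoon's handle, at (-78, 0, 10) mm in the spoon's frame.
- ramekin: Small white ceramic ramekin, 66 mm diameter, 42 mm tall, standing in front of the canister. (Beyond canister and dish, at the far edge, stand a pepper mill 150 mm tall, a mug and a sugar bowl.) Not to be moved. Origin: centre of its underside.
Not all that is in view belongs to the job. Several things look just like the spoon_rest: the one meant starts nearest to the robot's base.

How it is judged (in metres and radians):
At the end, for the whole second after the job is handed in: All at rest. Jar upright, 15 mm or less off the line canister-dish, at most 153 mm from each centre. Rest flat, bowl centre 100-134 mm before the dish centre, 16 mm or less sideways, tail away within 0.2 rad. Spoon right way up, bowls within 24 mm, handle within 0.3 rad of the tail (horizontal distance between jar and canister below 0.153 m and horizontal distance between jar and butter_dish below 0.153 m and x of jar in the frame of canister between -0.015 and 0.015 m and angle between jar's own z axis and vertical below 0.1 rad and height (world z) of each of jar, spoon_rest below 0.006 m and x of spoon_rest in the frame of butter_dish between -0.134 and -0.1 m and y of spoon_rest in the frame of butter_dish between -0.016 and 0.016 m and x of rest_tail in the frame of butter_dish below -0.19 m and angle between the x axis of spoon_rest and the x axis of butter_dish, either way round below 0.2 rad and angle between spoon_rest's own z axis and vertical below 0.08 rad and horizontal distance between spoon_bowl and spoon_rest below 0.024 m and x of spoon_end in the frame of spoon_rest below -0.1 m and angle between the x axis of spoon and the x axis of spoon_rest, either way round below 0.3 rad and height (world z) of spoon_bowl below 0.022 m and height (world z) of spoon_end below 0.035 m and angle between spoon's own z axis and vertical below 0.4 rad and linear speed of each of jar, spoon_rest, spoon below 0.02 m/s); the robot touches nothing.
It fails at once if the canister or the butter dish is shifted by more than 15 mm (distance of any of canister, butter_dish from where it was at the start of the episode above 0.015 m).
It fails at once if the jar is tipped by more than 0.5 rad (angle between jar's own z axis and vertical above 0.5 rad).
It fails at once if the ramekin is shifted by more than 20 mm (distance of ramekin from where it was at the start of the episode above 0.02 m).
It also fails if it takes over 72 s, if anything falls off the work surface, if the arm or the gripper's body presses on something with over 40 N, if the wrist force passes 120 N, or if a joint passes its speed limit or range.

## Robot

A 6-joint arm with a two-finger parallel gripper is mounted at the origin on the work surface. World frame = base frame: x ahead of the robot, y to its left, z up, the work surface at z = 0. Lengths are in mm, angles in rad, forces in N, time in s.
With the tool pointing down it reaches from about 350 to 925 mm from the base axis. Payload 6.4 kg.
Tool frame: the origin (TCP) lies where the fingers leave the gripper's body, on its centre line; the fingertips stand 97 mm ahead of it and the grasp point (between the pads) lies 78 mm ahead of it; y points along the fingers, x is the direction in which the jaws open and shut, and the axes are right-handed (so a half turn about y gives the same grasp; the last joint's range is limited). The gripper opens to 94 mm and grips with 3 to 60 N. Pads are 16 mm wide; open, the fingers measure 119 mm over their backs; the gripper's body (75 mm by 177 mm) begins 78 mm behind the grasp point.
Start: joints at [0.97, 0.245, 1.558, -0, 1.339, -0.174], TCP at [269.073, 591.705, 302.655] pointing down, gripper open.
Joint ranges: [-3.13, 3.13], [-1.02, 2.26], [0.13, 2.54], [-0.95, 4.09], [0.21, 2.88], [-2.74, 2.74]. Speed limits (rad/s): [2.57, 2.57, 3.14, 3.14, 3.14, 3.14].

## Interface

Orientations are given as a rotation vector (axis times angle).
In Python, from rig import arm gives the robot as it stands. The module is installed in compiled form; this text tells all that it offers.
- The arm moves only by the tool drive_tool, never from a script. Its argument "moves" is a list of rows, each an object of numbers: "tx", "ty", "tz": the shift along the tool's x, y, z in cm; "wx", "wy", "wz": the turn, a rotation vector about the tool's x, y, z in degrees; "grip": the closure in counts, from 0 (fully open) to 255 (shut). A call has 1 to 5 rows; each row shifts and turns the commanded pose from where the row before left it, along the tool's axes as they then stand; what a row does not reach is not made up. A row lasts 1/8 s, in which the tool goes at most 62.5 mm and 10.7 degrees, less where a joint would pass 70% of its speed; a pose out of reach is approached as far as the arm can. A call with a gripper value outside its range is refused whole. The fingers move at their own pace and stop on an object; the grip force is fixed at half the most. Time passes only in rows, so rows that do not move let the fingers close. It gives the time, the measured TCP pose, the force and the opening at its end, in the units of the state.
- arm.read_state(): the state, without advancing time (a new reading comes with each control period).
- arm.capture(name): name is "scene" or "side" or "wrist"; returns (picture, depth): 400x640x3 uint8, red, green, blue; 400x640 float32, mm along the optical axis (not along the pixel's ray), 0 where there is no reading.
- arm.get_calibration(name): a dict with "fx", "fy", "cx", "cy" (pixels), "R" (3x3) and "t" (3): a world point X has camera coordinates R X + t. Camera axes: x right, y down, z forward; pixel columns grow to the right and rows downward; lengths in mm; the calibration is good to about 2 mm. A picture is of the moment at which its call begins: read the wrist's pose just before it. get_calibration takes no time and is no camera call; for the wrist camera it gives the pose at the moment of the call.
- arm.hand_in(): hands the job in, once; it reports no verdict.
Trained networks look in the newest picture that a camera, given by its name, has taken for a name from the list of things; names that differ only in an ending like _2 or _b are one class to them, and where a whole thing is asked for, a point or a joint stands for the part that bears it (a point fixed in the world has none). Each returns a list of dicts, best first, with "p" (0 to 1); they miss things now and then, are a little off and sometimes report something else, mostly with a low value. They report only what shows in the picture. A call takes as long as a camera call. They do not tell look-alikes from the thing itself.
- arm.look_for(label, camera): "centre" ([column, row] in pixels, amid what is visible of it).
- arm.outline_of(label, camera): "pixels" (400x640 bool, what is visible of it) and "centre" ([column, row] in pixels, amid what is visible of it).
The state is a dict: "t": time; "joints": joint angles; "dq": joint speeds; "joint_efforts": joint torques, N m; "tool_pos": TCP position; "ee_rot": TCP orientation; "wrist_force": force on the tool from outside, world axes, zero at the start; "ft_torque": the same for the moment, N m; "finger_gap": finger opening in mm.
Only numpy, scipy, OpenCV 4.12 (cv2) and the standard library are available. Lean on these libraries where they do the work, as an engineer would, in place of code of your own. Each camera call takes 0.05 s, during which the arm holds its last target.

## Working session

There is one attempt and no reset: what is moved stays moved. The work goes in short steps, Python scripts to look and compute and a tool call to move; the robot and the scene stay as the last step left them, time stands still between calls to the robot, and variables do not carry over. Pictures are saved under pics/ and viewed, and the job is handed in when it is done.

Besides the shell and the picture viewer there is one more tool, called after ">>>" by a JSON object that holds its "fn" and its "kwargs". drive_tool: Moves the arm, as the interface text tells. Its arguments: {"type":"object","properties":{"moves":{"type":"array"}},"required":["moves"]}

```bash
mkdir -p pics; python3 - <<'E'
from rig import arm
import cv2,numpy as np
s=arm.read_state();print(s)
for n in ("scene","side","wrist"):
    p,d=arm.capture(n);cv2.imwrite(f"pics/{n}0.png",p[:,:,::-1]);np.savez(f"{n}0.npz",p=p,d=d);c=arm.get_calibration(n);print(n,c)
E
ls
```

```text
{'t': 0.0, 'joints': array([ 9.69923809e-01,  2.45817300e-01,  1.55893446e+00,  2.74157035e-07,
        1.33867024e+00, -1.74144697e-01]), 'dq': array([-5.01229966e-05, -3.31600467e-04, -1.68240526e-04, -1.05347056e-04,
        1.77851951e-03, -8.18522948e-05]), 'joint_efforts': array([ 8.61281696e-04, -4.15850329e+01, -3.14599836e+01,  6.84307166e-02,
        3.32944491e-02, -1.29356381e-04]), 'tool_pos': array([268.83064581, 591.37827517, 301.58588304]), 'ee_rot': array([-1.38210088, -0.88809458,  0.89086574]), 'wrist_force': array([-0.09547302, -0.93415256,  0.25360291]), 'ft_torque': array([-0.037366  ,  0.00256799,  0.015204  ]), 'finger_gap': 94.47009760048168}
scene {'fx': 452.74922887287295, 'fy': 452.74922887287295, 'cx': 322.8708610832271, 'cy': 197.09486431725406, 'R': array([[-0.84390997,  0.53605629,  0.0214387 ],
       [ 0.29017535,  0.48970315, -0.82218556],
       [-0.45123634, -0.68762961, -0.56881569]]), 't': array([ 485.59304835, -126.41886208, 1519.0163616 ])}
side {'fx': 367.14555752016116, 'fy': 367.14555752016116, 'cx': 322.4168330482589, 'cy': 200.9371695673726, 'R': array([[ 0.96530138, -0.26111812,  0.00325108],
       [-0.1385068 , -0.52250669, -0.84131006],
       [ 0.22138002,  0.81166747, -0.54054307]]), 't': array([-548.74170361,  132.51632842, 1032.91655047])}
wrist {'fx': 299.1557780322081, 'fy': 299.1557780322081, 'cx': 321.0075028125495, 'cy': 196.24143678865028, 'R': array([[ 0.4146981 ,  0.90995797, -0.00140812],
       [ 0.87990497, -0.40060657,  0.25550268],
       [ 0.2319326 , -0.10719549, -0.96680732]]), 't': array([-648.41632787,  -26.6124888 ,  389.75488282])}
pics
scene0.npz
side0.npz
wrist0.npz
```

View images.

View pics/scene0.png

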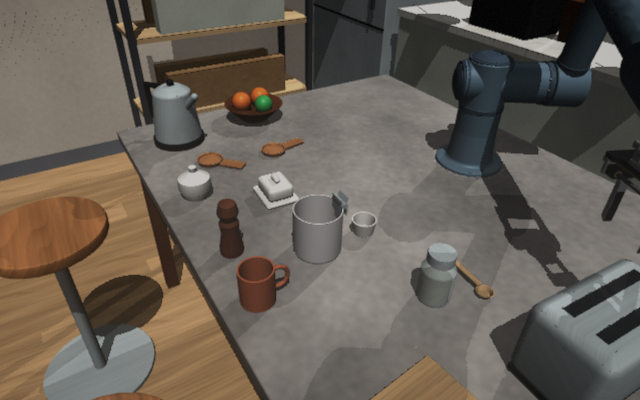

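View pics/side0.png

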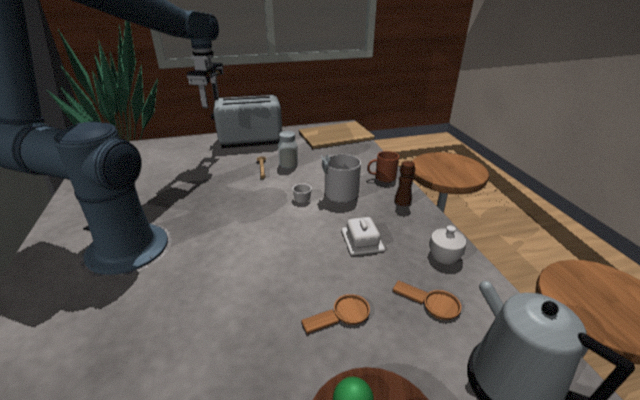

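View pics/wrist0.png

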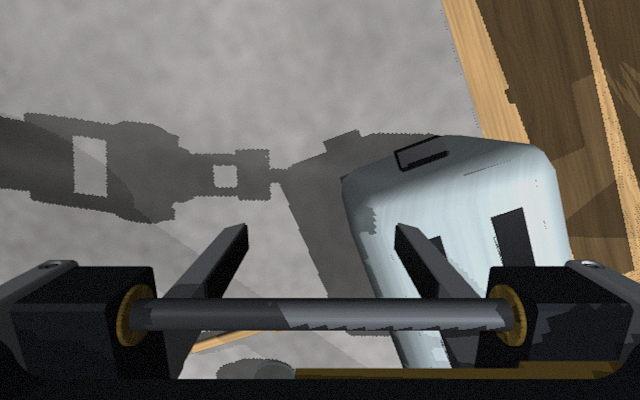

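The scene picture shows the canister at (318,228), the dish at (275,188), the jar at (436,275), the spoon at (473,278) and the ramekin at (363,223). There are two rest look-alikes, at scene (273,150) and (210,160), or side (351,310) and (443,305). I'll measure everything next.

```bash
cat > h.py <<'E'
import numpy as np,cv2
from rig import arm
def cloud(d,c):
    v,u=np.mgrid[0:d.shape[0],0:d.shape[1]]
    P=np.stack([(u-c['cx'])/c['fx']*d,(v-c['cy'])/c['fy']*d,d],-1)
    return (P-c['t'])@c['R']
def proj(X,c):
    q=np.asarray(X)@c['R'].T+c['t']
    return np.stack([q[...,0]/q[...,2]*c['fx']+c['cx'],q[...,1]/q[...,2]*c['fy']+c['cy']],-1)
E
python3 - <<'E'
from h import *
out={}
for cam in ("scene","side"):
    z=np.load(cam+"0.npz");d=z['d'];W=cloud(d,arm.get_calibration(cam));print(cam)
    for l in ("canister","butter_dish","jar","spoon_rest","spoon","ramekin"):
        for k,r in enumerate(arm.outline_of(l,cam)):
            if r['p']<.2: continue
            m=r['pixels']&(d>0);P=W[m]
            np.save(f"cl_{cam}_{l}_{k}.npy",P)
            print(l,round(r['p'],2),np.round(r['centre']),m.sum(),"med",np.round(np.median(P,0)),"lo",np.round(np.percentile(P,2,axis=0)),"hi",np.round(np.percentile(P,98,axis=0)))
print(arm.read_state()['t'])
E
```

```text
scene
canister 0.96 [317. 226.] 3252 med [677. 145.  81.] lo [608.  65.   9.] hi [732. 183. 138.]
butter_dish 0.74 [276. 194.] 1036 med [ 662. -104.   39.] lo [ 608. -173.    1.] hi [698. -80.  63.]
jar 0.7 [435. 275.] 2099 med [556. 406.  85.] lo [510. 363.  -0.] hi [573. 428. 131.]
spoon_rest 0.88 [216. 162.] 553 med [ 725. -398.    6.] lo [ 667. -474.   -3.] hi [ 782. -327.   13.]
spoon_rest 0.75 [279. 145.] 432 med [ 519. -379.    6.] lo [ 429. -415.   -1.] hi [ 574. -339.   14.]
spoon 0.61 [477. 284.] 442 med [431. 430.  11.] lo [413. 356.  -2.] hi [452. 465.  21.]
spoon 0.38 [434. 276.] 2018 med [556. 407.  86.] lo [515. 365.   8.] hi [573. 428. 131.]
ramekin 0.77 [360. 225.] 533 med [531. 125.  26.] lo [500.  97.  -0.] hi [563. 158.  42.]
ramekin 0.21 [478. 285.] 439 med [432. 429.  11.] lo [416. 356.  -2.] hi [452. 465.  21.]
side
canister 0.82 [344. 173.] 1638 med [662.  85.  86.] lo [605.  64.   4.] hi [727. 185. 137.]
canister 0.26 [345. 312.] 1424 med [ 516. -383.    9.] lo [ 423. -414.    2.] hi [ 572. -339.   16.]
butter_dish 0.61 [363. 239.] 1149 med [ 638. -172.   43.] lo [ 601. -198.    7.] hi [686. -98.  66.]
jar 0.9 [288. 150.] 650 med [528. 365.  77.] lo [497. 353.   6.] hi [566. 405. 134.]
jar 0.25 [304. 196.] 284 med [530. 116.  30.] lo [502.  97.   6.] hi [558. 159.  45.]
spoon_rest 0.73 [342. 311.] 1410 med [ 516. -384.    9.] lo [ 423. -414.    2.] hi [ 571. -339.   16.]
spoon_rest 0.58 [435. 298.] 1242 med [ 728. -398.    8.] lo [ 663. -455.    3.] hi [ 780. -336.   16.]
ramekin 0.79 [304. 195.] 294 med [529. 118.  31.] lo [501.  97.   6.] hi [559. 159.  45.]
0.75
```

```bash
cat > fit.py <<'E'
from h import *
import sys
L=lambda c,l,k=0:np.load(f"cl_{c}_{l}_{k}.npy")
from scipy.optimize import least_squares
def circ(P,r,loss='soft_l1'):
    f=lambda x:np.hypot(P[:,0]-x[0],P[:,1]-x[1])-r
    s=least_squares(f,P[:,:2].mean(0),loss=loss,f_scale=2);return s.x,np.std(s.fun)
for c in ("scene","side"):
    P=L(c,"canister");q=P[(P[:,2]>30)&(P[:,2]<115)]
    # outside wall facing camera only
    q2=P[(P[:,2]>119)&(P[:,2]<129)]
    print(c,"can rim",circ(q2,58.5),len(q2))
    P=L(c,"jar");q=P[(P[:,2]>108)&(P[:,2]<126)];print(" jar cap",circ(q,30),len(q)); q=P[(P[:,2]>127)];print(" jar top",np.median(q,0),len(q))
    q=P[(P[:,2]>15)&(P[:,2]<80)];print(" jar body",circ(q,38),len(q))
    P=L(c,"ramekin");q=P[(P[:,2]>38)];print(" ram",circ(q,31),len(q))
    P=L(c,"butter_dish");
    for lo,hi in ((3,14),(14,45),(45,70)):
        q=P[(P[:,2]>lo)&(P[:,2]<hi)][:,:2].astype(np.float32);q=q[np.hypot(*(q-np.median(q,0)).T)<90]
        print(" dish",lo,cv2.minAreaRect(q),len(q))
E
python3 fit.py
python3 - <<'E'
import cv2
a=cv2.imread('pics/side0.png');b=cv2.imread('pics/scene0.png')
cv2.imwrite('pics/crop1.png',cv2.resize(a[200:345,280:480],None,fx=4,fy=4,interpolation=cv2.INTER_CUBIC))
cv2.imwrite('pics/crop2.png',cv2.resize(b[120:320,180:380],None,fx=3,fy=3,interpolation=cv2.INTER_CUBIC))
E
```

```text
scene can rim (array([672.99144858, 123.72058151]), np.float64(2.5122371479396635)) 276
 jar cap (array([534.53714732, 389.8388374 ]), np.float64(1.0858042525423204)) 200
 jar top [537.26765541 392.21663635 129.56128638] 440
 jar body (array([534.54473717, 389.83561599]), np.float64(5.405899292591889)) 796
 ram (array([533.06794027, 127.32602344]), np.float64(1.949166300314481)) 96
 dish 3 ((651.4313354492188, -126.38150787353516), (98.3734359741211, 97.5853271484375), 83.33082580566406) 272
 dish 14 ((670.580810546875, -114.83151245117188), (54.3271484375, 102.81515502929688), 43.99382019042969) 291
 dish 45 ((652.9259033203125, -133.35879516601562), (86.88651275634766, 75.04736328125), 81.66556549072266) 442
side can rim (array([669.3486619 , 123.81981444]), np.float64(3.0195854725600957)) 181
 jar cap (array([533.21887735, 394.23697766]), np.float64(2.413958287086163)) 64
 jar top [530.72807115 384.78770781 132.99876815] 95
 jar body (array([533.28267426, 393.34957164]), np.float64(2.186529459589026)) 298
 ram (array([530.00407093, 127.27163045]), np.float64(2.192889800229348)) 85
 dish 3 ((647.9830322265625, -148.76260375976562), (102.26226043701172, 99.0199203491211), 85.33003997802734) 285
 dish 14 ((628.1705322265625, -165.68597412109375), (71.16584014892578, 120.43006134033203), 42.16401290893555) 298
 dish 45 ((648.203857421875, -140.83392333984375), (93.48527526855469, 74.51610565185547), 87.17264556884766) 547
```

View pics/crop1.png

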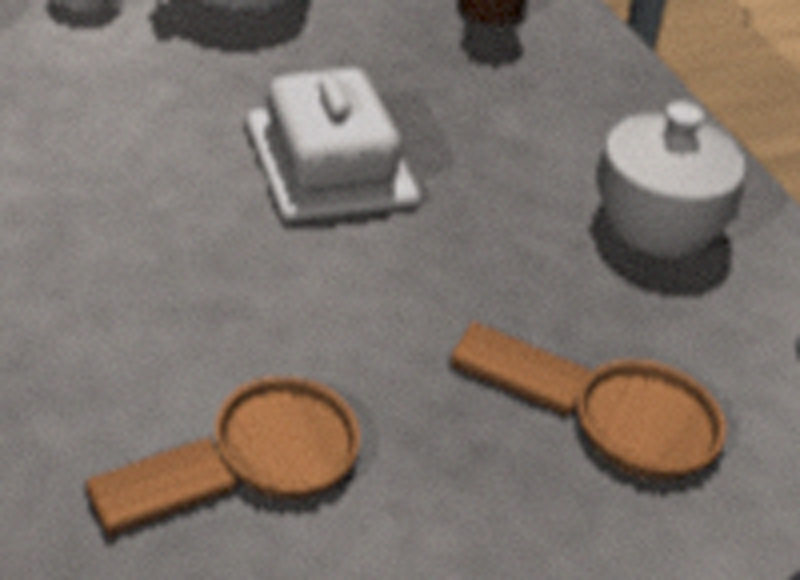

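View pics/crop2.png

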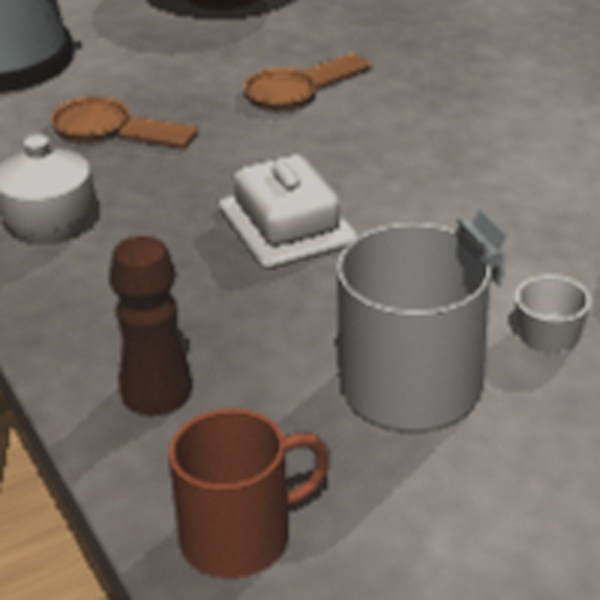

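```bash
cat >> h.py <<'E'
from scipy.spatial.transform import Rotation as Ro
np.set_printoptions(precision=3,suppress=True)
def st(p=True):
    s=arm.read_state();R=Ro.from_rotvec(s['ee_rot']).as_matrix();g=s['tool_pos']+78*R[:,1]
    if p: print("t",round(s['t'],2),"grasp",np.round(g,1),"jaw yaw",round(np.degrees(np.arctan2(R[1,0],R[0,0])),1),"down",R[:,1],"gap",round(s['finger_gap'],1),"F",np.round(s['wrist_force'],1),"q",np.round(s['joints'],2))
    return s,R,g
def go(target,jawyaw=None):
    """grasp target in world; tool shift in cm in current tool axes; wy to attain yaw with y straight down"""
    s,R,g=st()
    print("shift cm (before turn)",np.round(R.T@(np.array(target)-g)/10,2))
    if jawyaw is not None:
        a=np.radians(jawyaw);x=np.array([np.cos(a),np.sin(a),0]);y=np.array([0,0,-1.]);T=np.stack([x,y,np.cross(x,y)],1)
        print("rotvec deg",np.round(np.degrees(Ro.from_matrix(R.T@T).as_rotvec()),1),"shift after turn (TCP)",np.round(T.T@(np.array(target)-78*y-s['tool_pos'])/10,2))
E
python3 - <<'E'
from h import *
s,R,g=st();print(R)
c=arm.get_calibration('wrist');print("cam",-c['R'].T@c['t'], c['R'][2])
go([534.5,391.5,230])
A=np.concatenate([np.load(f"cl_{c}_butter_dish_0.npy") for c in("scene","side")])
for lo,hi in((4,14),(45,62)):
    q=A[(A[:,2]>lo)&(A[:,2]<hi)][:,:2];q=q[np.hypot(*(q-[651,-143]).T)<80]
    print(cv2.minAreaRect(q.astype(np.float32)),q.mean(0))
for cam,k in(("scene",1),("side",0)):
    P=np.load(f"cl_{cam}_spoon_rest_{k}.npy");q=P[np.hypot(*(P[:,:2]-np.median(P[:,:2],0)).T)<140]
    print(cam,cv2.minAreaRect(q[q[:,2]>2][:,:2].astype(np.float32)))
    m=q[:,:2].mean(0);u,sv,v=np.linalg.svd(q[:,:2]-m,full_matrices=False);print("pca",m,v[0],np.percentile((q[:,:2]-m)@v[0],[1,99]))
E
```

```text
t 0.75 grasp [269.1 591.7 224.6] jaw yaw 65.5 down [-0. -0. -1.] gap 94.2 F [-0.1 -0.5 -0.1] q [ 0.97  0.25  1.56 -0.    1.34 -0.17]
[[ 0.414 -0.    -0.91 ]
 [ 0.91  -0.     0.414]
 [-0.    -1.     0.   ]]
cam [202.034 621.323 383.546] [ 0.233 -0.106 -0.967]
t 0.75 grasp [269.1 591.7 224.6] jaw yaw 65.5 down [-0. -0. -1.] gap 94.2 F [-0.1 -0.5 -0.1] q [ 0.97  0.25  1.56 -0.    1.34 -0.17]
shift cm (before turn) [ -7.24  -0.53 -32.45]
((648.4246826171875, -138.66966247558594), (123.63349151611328, 100.76437377929688), 83.4914321899414) [ 647.557 -137.675]
((650.3407592773438, -138.29212951660156), (99.29841613769531, 78.48466491699219), 86.61769104003906) [ 650.575 -140.13 ]
scene ((503.3731994628906, -389.24493408203125), (156.70755004882812, 84.64301300048828), 18.984411239624023)
pca [ 511.089 -379.568] [0.995 0.104] [-85.441  66.08 ]
side ((499.6477355957031, -391.13067626953125), (158.11944580078125, 82.92697143554688), 23.20712661743164)
pca [ 506.141 -380.861] [-0.976 -0.219] [-66.839  86.85 ]
```

```bash
python3 - <<'E'
from h import *
for cam in("scene","side"):
    W=cloud(np.load(cam+"0.npz")['d'],arm.get_calibration(cam)).reshape(-1,3)
    m=(W[:,0]>200)&(W[:,0]<620)&(W[:,1]>430)&(W[:,1]<900)&(W[:,2]>60)&(W[:,2]<200)
    print(np.percentile(W[m],[1,99],axis=0),m.sum())
E
```

```text
[[311.834 603.067  64.477]
 [557.988 756.139 181.176]] 12860
[[271.344 591.957  61.692]
 [545.202 729.256 185.321]] 2482
```

>>> {"fn": "drive_tool", "kwargs": {"moves": [{"tx": -1.2,"tz": -5.4},{"tx": -1.2,"tz": -5.4},{"tx": -1.2,"tz": -5.4},{"tx": -1.2,"tz": -5.4},{"tx": -1.2,"tz": -5.4}]}}

```text
schema error: expected keys tx, ty, tz, wx, wy, wz, grip
```

>>> {"fn": "drive_tool", "kwargs": {"moves": [{"tx": -1.2,"tz": -5.4},{},{}]}}

```text
schema error: expected keys tx, ty, tz, wx, wy, wz, grip
```

```bash
python3 - <<'E'
from h import *
p,d=arm.capture('wrist');cv2.imwrite('pics/w1.png',p[:,:,::-1]);np.savez('w1.npz',p=p,d=d)
c=arm.get_calibration('wrist');W=cloud(d,c)
go([534.5,391.5,123])
m=(W[...,2]>122)&(W[...,2]<136)&(np.hypot(W[...,0]-534,W[...,1]-391)<60)
q=W[m];print(m.sum(),np.median(q,0),cv2.minEnclosingCircle(q[:,:2].astype(np.float32)))
m=(W[...,2]>6)&(W[...,2]<30)
print([ (r['p'],r['centre']) for r in arm.look_for('spoon','wrist')])
E
```

```text
t 0.8 grasp [269.1 591.7 224.7] jaw yaw 65.5 down [ 0.  0. -1.] gap 94.2 F [-0.3 -0.3  0.1] q [ 0.97  0.25  1.56  0.    1.34 -0.17]
shift cm (before turn) [ -7.24  10.17 -32.45]
0 [nan nan nan] ((0.0, 0.0), 0.0)
[(0.75, [220.4, 338.3])]
  return _methods._mean(a, axis=axis, dtype=dtype,
  ret = um.true_divide(
```

View pics/w1.png

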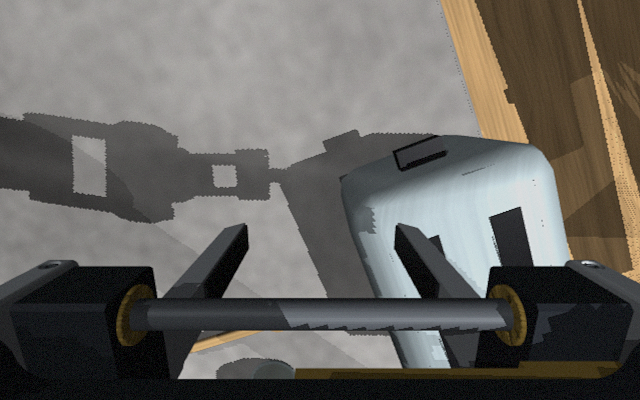

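The drive tool needs all seven keys in every row. The jar's cap shows at (255,368) and the toaster sits below right. The arm hasn't moved.

>>> {"fn": "drive_tool", "kwargs": {"moves": [{"tx": -1.2,"ty": 0,"tz": -5.4,"wx": 0,"wy": 0,"wz": 0,"grip": 0},{"tx": -1.2,"ty": 0,"tz": -5.4,"wx": 0,"wy": 0,"wz": 0,"grip": 0},{"tx": -1.2,"ty": 0,"tz": -5.4,"wx": 0,"wy": 0,"wz": 0,"grip": 0},{"tx": -1.2,"ty": 0,"tz": -5.4,"wx": 0,"wy": 0,"wz": 0,"grip": 0},{"tx": -1.2,"ty": 0,"tz": -5.4,"wx": 0,"wy": 0,"wz": 0,"grip": 0}]}}

```text
t: 1.48
tool_pos: [491.3, 424.1, 302.8]
ee_rot: [-1.381, -0.89, 0.889]
wrist_force: [0.4, 0.6, -0.6]
finger_gap: 94.0
```

>>> {"fn": "drive_tool", "kwargs": {"moves": [{"tx": -1.2,"ty": 0,"tz": -5.4,"wx": 0,"wy": 0,"wz": 0,"grip": 0},{"tx": 0,"ty": 0,"tz": 0,"wx": 0,"wy": 0,"wz": 0,"grip": 0},{"tx": 0,"ty": 0,"tz": 0,"wx": 0,"wy": 0,"wz": 0,"grip": 0}]}}

```text
t: 1.85
tool_pos: [533.8, 392.3, 302.5]
ee_rot: [-1.381, -0.889, 0.89]
wrist_force: [-0.9, 1.2, -0.0]
finger_gap: 94.0
```

```bash
python3 - <<'E'
from h import *
p,d=arm.capture('wrist');cv2.imwrite('pics/w2.png',p[:,:,::-1]);np.savez('w2.npz',p=p,d=d)
c=arm.get_calibration('wrist');W=cloud(d,c)
go([534.5,391.5,123])
m=(W[...,2]>122)&(W[...,2]<136)&(np.hypot(W[...,0]-534,W[...,1]-391)<60)
q=W[m];print(m.sum(),np.median(q,0) if len(q) else '',cv2.minEnclosingCircle(q[:,:2].astype(np.float32)))
E
```

```text
t 1.9 grasp [533.3 392.7 224.5] jaw yaw 65.6 down [-0.  0. -1.] gap 93.6 F [-0.2  0.7 -0. ] q [ 0.46  0.27  1.52  0.    1.34 -0.68]
shift cm (before turn) [-0.06 10.15 -0.16]
3432 [532.302 390.441 129.944] ((533.7057495117188, 389.70794677734375), 29.818876266479492)
```

View pics/w2.png

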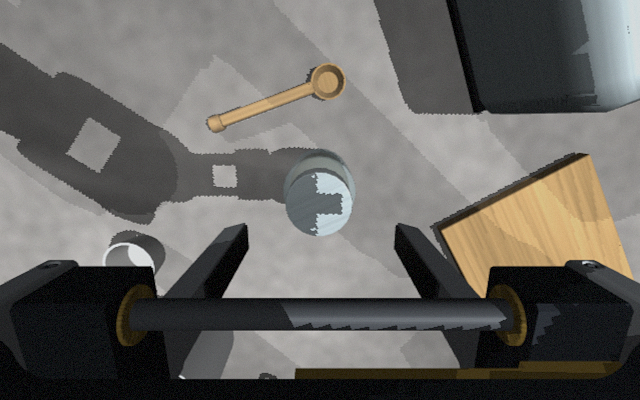

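The wrist view shows the jar cap centred at (319,204). It measures (533.7, 389.7) with a top at z 130 and radius 29.8, which matches the spec. The spoon lies at (215,123)–(327,82), clear of the grasp. Next I descend on the cap and close.

>>> {"fn": "drive_tool", "kwargs": {"moves": [{"tx": -0.2,"ty": 3.5,"tz": -0.2,"wx": 0,"wy": 0,"wz": 0,"grip": 0},{"tx": 0,"ty": 3.5,"tz": 0,"wx": 0,"wy": 0,"wz": 0,"grip": 0},{"tx": 0,"ty": 3.1,"tz": 0,"wx": 0,"wy": 0,"wz": 0,"grip": 0},{"tx": 0,"ty": 0,"tz": 0,"wx": 0,"wy": 0,"wz": 0,"grip": 255},{"tx": 0,"ty": 0,"tz": 0,"wx": 0,"wy": 0,"wz": 0,"grip": 255}]}}

```text
t: 2.52
tool_pos: [535.1, 390.5, 203.3]
ee_rot: [-1.381, -0.892, 0.889]
wrist_force: [-0.1, -0.4, 0.1]
finger_gap: 77.5
```

>>> {"fn": "drive_tool", "kwargs": {"moves": [{"tx": 0,"ty": 0,"tz": 0,"wx": 0,"wy": 0,"wz": 0,"grip": 255},{"tx": 0,"ty": 0,"tz": 0,"wx": 0,"wy": 0,"wz": 0,"grip": 255}]}}

```text
t: 2.78
tool_pos: [535.7, 389.7, 203.3]
ee_rot: [-1.382, -0.891, 0.888]
wrist_force: [-0.5, -0.6, 3.4]
finger_gap: 59.8
```

```bash
python3 - <<'E'
from h import *
st()
E
```

```text
t 2.77 grasp [535.8 389.7 125.3] jaw yaw 65.6 down [ 0.002  0.001 -1.   ] gap 59.8 F [-0.5 -0.6  3.4] q [ 0.46  0.37  1.59 -0.    1.18 -0.69]
```

```bash
cat >> h.py <<'E'
def plan(target,jawyaw,n):
    s,R,g=st();target=np.array(target,float)
    y=np.array([0,0,-1.])
    a=np.radians(jawyaw);x=np.array([np.cos(a),np.sin(a),0]);T=np.stack([x,y,np.cross(x,y)],1)
    rv=Ro.from_matrix(R.T@T).as_rotvec();print("total rv",np.degrees(rv))
    p=g.copy();C=R.copy()
    for i in range(n):
        d=(target-p)/(n-i);sh=np.round(C.T@d/10,1);w=np.round(np.degrees(rv)/n,1)
        print(dict(zip(("tx","ty","tz","wx","wy","wz"),[*map(float,sh),*map(float,w)])))
        p=p+C@sh*10;C=C@Ro.from_rotvec(np.radians(w)).as_matrix()
    print("end",p,C[:,0])
E
python3 - <<'E'
from h import *
c=arm.get_calibration('wrist');z=np.load('w2.npz')
s,R,g=st(False)
g2=g.copy();g2[2]=297
# plan as from lifted position
import h
h.st=lambda p=True:(s,R,g2)
h.plan([660,-7,297],-5,9)
E
```

```text
total rv [ 0.028 70.559  0.127]
{'tx': -3.4, 'ty': -0.0, 'tz': -3.1, 'wx': 0.0, 'wy': 7.8, 'wz': 0.0}
{'tx': -3.0, 'ty': -0.0, 'tz': -3.5, 'wx': 0.0, 'wy': 7.8, 'wz': 0.0}
{'tx': -2.5, 'ty': -0.0, 'tz': -3.9, 'wx': 0.0, 'wy': 7.8, 'wz': 0.0}
{'tx': -1.9, 'ty': -0.0, 'tz': -4.2, 'wx': 0.0, 'wy': 7.8, 'wz': 0.0}
{'tx': -1.4, 'ty': -0.0, 'tz': -4.4, 'wx': 0.0, 'wy': 7.8, 'wz': 0.0}
{'tx': -0.7, 'ty': -0.0, 'tz': -4.6, 'wx': 0.0, 'wy': 7.8, 'wz': 0.0}
{'tx': -0.1, 'ty': -0.0, 'tz': -4.6, 'wx': 0.0, 'wy': 7.8, 'wz': 0.0}
{'tx': 0.5, 'ty': -0.0, 'tz': -4.6, 'wx': 0.0, 'wy': 7.8, 'wz': 0.0}
{'tx': 1.1, 'ty': -0.0, 'tz': -4.5, 'wx': 0.0, 'wy': 7.8, 'wz': 0.0}
end [660.027  -7.145 296.99 ] [ 0.997 -0.081  0.002]
```

>>> {"fn": "drive_tool", "kwargs": {"moves": [{"tx": 0,"ty": -2,"tz": 0,"wx": 0,"wy": 0,"wz": 0,"grip": 255},{"tx": 0,"ty": -4,"tz": 0,"wx": 0,"wy": 0,"wz": 0,"grip": 255},{"tx": 0,"ty": -4.5,"tz": 0,"wx": 0,"wy": 0,"wz": 0,"grip": 255},{"tx": 0,"ty": -4.5,"tz": 0,"wx": 0,"wy": 0,"wz": 0,"grip": 255},{"tx": 0,"ty": -2.2,"tz": 0,"wx": 0,"wy": 0,"wz": 0,"grip": 255}]}}

```text
t: 3.4
tool_pos: [535.5, 389.6, 377.5]
ee_rot: [-1.382, -0.893, 0.886]
wrist_force: [0.5, -0.1, -4.1]
finger_gap: 59.7
```

>>> {"fn": "drive_tool", "kwargs": {"moves": [{"tx": -3.4,"ty": 0,"tz": -3.1,"wx": 0,"wy": 7.8,"wz": 0,"grip": 255},{"tx": -3.0,"ty": 0,"tz": -3.5,"wx": 0,"wy": 7.8,"wz": 0,"grip": 255},{"tx": -2.5,"ty": 0,"tz": -3.9,"wx": 0,"wy": 7.8,"wz": 0,"grip": 255},{"tx": -1.9,"ty": 0,"tz": -4.2,"wx": 0,"wy": 7.8,"wz": 0,"grip": 255},{"tx": -1.4,"ty": 0,"tz": -4.4,"wx": 0,"wy": 7.8,"wz": 0,"grip": 255}]}}

```text
t: 4.03
tool_pos: [603.8, 167.7, 372.4]
ee_rot: [-1.54, -0.358, 0.362]
wrist_force: [0.1, 0.2, -4.1]
finger_gap: 59.3
```

>>> {"fn": "drive_tool", "kwargs": {"moves": [{"tx": -0.7,"ty": 0,"tz": -4.6,"wx": 0,"wy": 7.8,"wz": 0,"grip": 255},{"tx": -0.1,"ty": 0,"tz": -4.6,"wx": 0,"wy": 7.8,"wz": 0,"grip": 255},{"tx": 0.5,"ty": 0,"tz": -4.6,"wx": 0,"wy": 7.8,"wz": 0,"grip": 255},{"tx": 1.1,"ty": 0,"tz": -4.5,"wx": 0,"wy": 7.8,"wz": 0,"grip": 255},{"tx": 0,"ty": 0,"tz": 0,"wx": 0,"wy": 0,"wz": 0,"grip": 255}]}}

```text
t: 4.65
tool_pos: [659.4, -10.7, 372.0]
ee_rot: [-1.57, 0.07, -0.065]
wrist_force: [-0.4, 0.7, -4.9]
finger_gap: 59.6
```

```bash
python3 - <<'E'
from h import *
p,d=arm.capture('wrist');cv2.imwrite('pics/w3.png',p[:,:,::-1]);np.savez('w3.npz',p=p,d=d)
c=arm.get_calibration('wrist');W=cloud(d,c)
go([660,-7,125],-5)
for lo,hi,n in((2.5,14,'plate'),(45,62,'lid')):
    m=(W[...,2]>lo)&(W[...,2]<hi)&(np.hypot(W[...,0]-650,W[...,1]+139)<85)
    q=W[m]; print(n,m.sum(),cv2.minAreaRect(q[:,:2].astype(np.float32)) if len(q) else '')
m=(W[...,2]>120)&(W[...,2]<130)&(np.hypot(W[...,0]-671,W[...,1]-124)<75);print(m.sum(),cv2.minEnclosingCircle(W[m][:,:2].astype(np.float32)))
p,d=arm.capture('scene');cv2.imwrite('pics/s3.png',p[:,:,::-1])
E
```

```text
t 4.7 grasp [658.8  -8.8 294.2] jaw yaw -4.8 down [-0.003  0.001 -1.   ] gap 59.4 F [ 0.   0.1 -4.5] q [-0.19  0.22  1.46  0.    1.46 -0.1 ]
shift cm (before turn) [ 0.15 16.92  0.18]
rotvec deg [-0.   0.2 -0.2] shift after turn (TCP) [ 0.08 16.92  0.19]
plate 0 
lid 0 
938 ((665.800048828125, 123.23405456542969), 65.10836791992188)
```

View pics/w3.png

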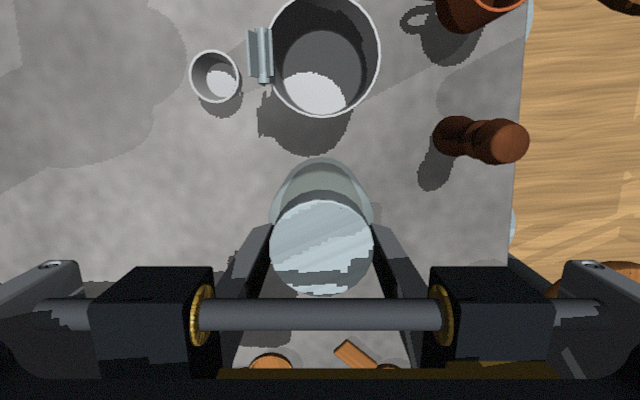

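View pics/s3.png

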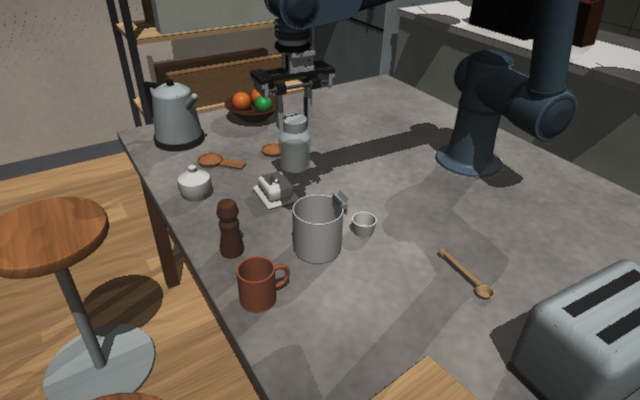

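The wrist view shows the jar held upright at (321,247), between the canister (322,58) and the dish, which is hidden below. The scene view agrees. Next I lower it.

>>> {"fn": "drive_tool", "kwargs": {"moves": [{"tx": 0.1,"ty": 4,"tz": 0.2,"wx": 0,"wy": 0,"wz": 0,"grip": 255},{"tx": 0,"ty": 5,"tz": 0,"wx": 0,"wy": 0,"wz": 0,"grip": 255},{"tx": 0,"ty": 4.5,"tz": 0,"wx": 0,"wy": 0,"wz": 0,"grip": 255},{"tx": 0,"ty": 2.2,"tz": 0,"wx": 0,"wy": 0,"wz": 0,"grip": 255},{"tx": 0,"ty": 0.7,"tz": 0,"wx": 0,"wy": 0,"wz": 0,"grip": 255}]}}

```text
t: 5.38
tool_pos: [660.0, -4.8, 208.6]
ee_rot: [-1.57, 0.064, -0.061]
wrist_force: [0.1, -0.5, -4.5]
finger_gap: 59.9
```

>>> {"fn": "drive_tool", "kwargs": {"moves": [{"tx": 0,"ty": 0.1,"tz": 0,"wx": 0,"wy": 0,"wz": 0,"grip": 255},{"tx": 0,"ty": 0,"tz": 0,"wx": 0,"wy": 0,"wz": 0,"grip": 255}]}}

```text
t: 5.62
tool_pos: [661.5, -5.7, 210.9]
ee_rot: [-1.57, 0.061, -0.067]
wrist_force: [1.1, -0.2, -4.7]
finger_gap: 59.1
```

```bash
python3 - <<'E'
from h import *
go([660,-7,125],-5)
E
```

```text
t 5.62 grasp [661.8  -5.7 132.9] jaw yaw -4.6 down [ 0.004 -0.001 -1.   ] gap 59.1 F [ 1.1 -0.2 -4.7] q [-0.18  0.36  1.59  0.    1.19 -0.1 ]
shift cm (before turn) [-0.17  0.79 -0.14]
rotvec deg [0.  0.4 0.2] shift after turn (TCP) [-0.14  0.79 -0.14]
```

>>> {"fn": "drive_tool", "kwargs": {"moves": [{"tx": -0.1,"ty": 0.4,"tz": -0.1,"wx": 0,"wy": 0,"wz": 0,"grip": 255},{"tx": 0,"ty": 0.3,"tz": 0,"wx": 0,"wy": 0,"wz": 0,"grip": 255},{"tx": 0,"ty": 0,"tz": 0,"wx": 0,"wy": 0,"wz": 0,"grip": 255}]}}

```text
t: 6.0
tool_pos: [659.8, -7.0, 203.5]
ee_rot: [-1.571, 0.063, -0.064]
wrist_force: [-3.0, -0.7, 4.7]
finger_gap: 59.8
```

```bash
python3 - <<'E'
from h import *
go([660,-7,125],-5)
E
```

```text
t 6.0 grasp [659.9  -7.  125.5] jaw yaw -4.7 down [ 0.001 -0.001 -1.   ] gap 59.8 F [-3.  -0.7  4.7] q [-0.18  0.37  1.6  -0.    1.18 -0.1 ]
shift cm (before turn) [0.01 0.05 0.  ]
rotvec deg [0.  0.3 0.1] shift after turn (TCP) [ 0.02  0.05 -0.  ]
```

The upward 4.7 N means the jar is down on the counter, so I release and lift.

>>> {"fn": "drive_tool", "kwargs": {"moves": [{"tx": 0,"ty": 0,"tz": 0,"wx": 0,"wy": 0,"wz": 0,"grip": 100},{"tx": 0,"ty": 0,"tz": 0,"wx": 0,"wy": 0,"wz": 0,"grip": 0},{"tx": 0,"ty": 0,"tz": 0,"wx": 0,"wy": 0,"wz": 0,"grip": 0},{"tx": 0,"ty": -2,"tz": 0,"wx": 0,"wy": 0,"wz": 0,"grip": 0},{"tx": 0,"ty": -4.5,"tz": 0,"wx": 0,"wy": 0,"wz": 0,"grip": 0}]}}

```text
t: 6.62
tool_pos: [658.5, -6.3, 266.0]
ee_rot: [-1.569, 0.067, -0.061]
wrist_force: [1.2, -0.6, 0.5]
finger_gap: 93.1
```

>>> {"fn": "drive_tool", "kwargs": {"moves": [{"tx": 0,"ty": -4.5,"tz": 0,"wx": 0,"wy": 0,"wz": 0,"grip": 0},{"tx": -5,"ty": -1,"tz": 0,"wx": 0,"wy": 0,"wz": 0,"grip": 0},{"tx": -5,"ty": 0,"tz": -2,"wx": 0,"wy": 0,"wz": 0,"grip": 0},{"tx": -2,"ty": 0,"tz": -3,"wx": 0,"wy": 0,"wz": 0,"grip": 0},{"tx": 0,"ty": 0,"tz": 0,"wx": 0,"wy": 0,"wz": 0,"grip": 0}]}}

```text
t: 7.25
tool_pos: [535.1, -47.5, 323.4]
ee_rot: [-1.57, 0.064, -0.068]
wrist_force: [0.1, 0.9, 1.8]
finger_gap: 94.0
```

```bash
python3 - <<'E'
from h import *
st()
p,d=arm.capture('wrist');cv2.imwrite('pics/w4.png',p[:,:,::-1]);np.savez('w4.npz',p=p,d=d)
c=arm.get_calibration('wrist');W=cloud(d,c)
p,d=arm.capture('side');cv2.imwrite('pics/d4.png',p[:,:,::-1]);np.savez('d4.npz',p=p,d=d)
E
```

```text
t 7.25 grasp [535.3 -47.6 245.4] jaw yaw -4.8 down [ 0.003 -0.001 -1.   ] gap 94.0 F [0.1 0.9 1.8] q [-0.3  -0.04  1.83  0.    1.35 -0.22]
```

View pics/w4.png

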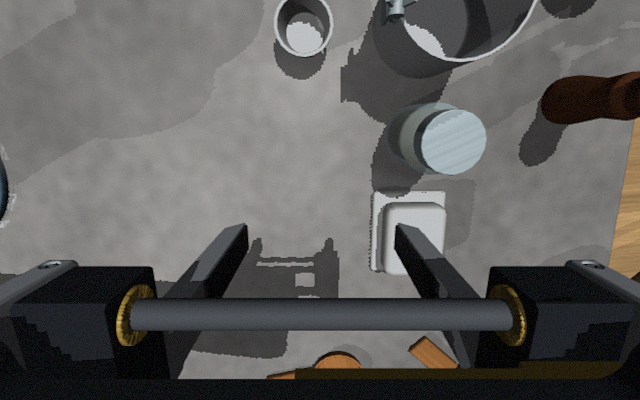

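View pics/d4.png

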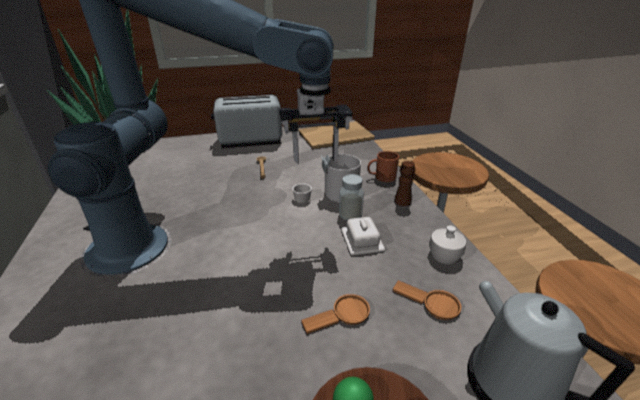

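```bash
python3 - <<'E'
from h import *
from scipy.optimize import minimize
# model-based fit of rest footprint: fraction of points inside union(circle r42, tail)
for cam,k in(("scene",1),("side",0)):
    P=np.load(f"cl_{cam}_spoon_rest_{k}.npy");q=P[(P[:,2]>3)&(np.hypot(*(P[:,:2]-np.median(P[:,:2],0)).T)<140)][:,:2]
    def sd(x):
        c,s=np.cos(x[2]),np.sin(x[2]);d=q-x[:2];a=d@[c,s];b=d@[-s,c]
        A=np.hypot(a,b)-42;B=np.maximum(np.maximum(-118-a,a),abs(b)-18);return np.minimum(A,B)
    # minimize outside dist + reward coverage: extremes must touch
    def f(x):
        d=sd(x);return np.mean(np.clip(d,0,8)**2)
    best=None
    for x0 in np.linspace(510,550,9):
      for y0 in np.linspace(-395,-360,8):
        for t in np.radians(np.arange(0,31,3)):
            v=f([x0,y0,t]);best=min(best,(v,x0,y0,t)) if best else (v,x0,y0,t)
    r=minimize(f,best[1:],method='Nelder-Mead');print(cam,best,r.x,np.degrees(r.x[2]),r.fun)
plan([470,-398,235],-75,9)
E
```

```text
scene (np.float64(0.22691442940937098), np.float64(535.0), np.float64(-375.0), np.float64(0.15707963267948966)) [ 536.787 -376.206    0.119] 6.831288859803453 0.10626886899841906
side (np.float64(0.009781741527695861), np.float64(535.0), np.float64(-375.0), np.float64(0.15707963267948966)) [ 535.178 -375.16     0.171] 9.791214408738702 0.00076106223825167
t 7.35 grasp [536.4 -46.6 244.9] jaw yaw -4.7 down [ 0.002 -0.    -1.   ] gap 94.0 F [ 0.3 -0.7  0.6] q [-0.3  -0.04  1.82  0.    1.35 -0.22]
total rv [-0.078 70.315  0.112]
{'tx': -0.4, 'ty': 0.1, 'tz': -4.0, 'wx': -0.0, 'wy': 7.8, 'wz': 0.0}
{'tx': 0.1, 'ty': 0.1, 'tz': -4.0, 'wx': -0.0, 'wy': 7.8, 'wz': 0.0}
{'tx': 0.7, 'ty': 0.1, 'tz': -3.9, 'wx': -0.0, 'wy': 7.8, 'wz': 0.0}
{'tx': 1.2, 'ty': 0.1, 'tz': -3.8, 'wx': -0.0, 'wy': 7.8, 'wz': 0.0}
{'tx': 1.7, 'ty': 0.1, 'tz': -3.6, 'wx': -0.0, 'wy': 7.8, 'wz': 0.0}
{'tx': 2.1, 'ty': 0.1, 'tz': -3.3, 'wx': -0.0, 'wy': 7.8, 'wz': 0.0}
{'tx': 2.6, 'ty': 0.1, 'tz': -3.0, 'wx': -0.0, 'wy': 7.8, 'wz': 0.0}
{'tx': 3.0, 'ty': 0.1, 'tz': -2.6, 'wx': -0.0, 'wy': 7.8, 'wz': 0.0}
{'tx': 3.3, 'ty': 0.2, 'tz': -2.2, 'wx': -0.0, 'wy': 7.8, 'wz': 0.0}
end [ 470.591 -398.133  234.858] [ 0.261 -0.965  0.001]
```

The rest candidates are A at side (351,310), about (536,-376), 655 mm from the base, and B at side (443,305), about (740,-400), 840 mm away. A is the nearest, so A is the one meant. The enlarged crop showed both plainly, with A's tail pointing at the robot.

>>> {"fn": "drive_tool", "kwargs": {"moves": [{"tx": -0.4,"ty": 0,"tz": -4.0,"wx": 0,"wy": 8.4,"wz": 0,"grip": 0},{"tx": 0.1,"ty": 0,"tz": -4.0,"wx": 0,"wy": 8.4,"wz": 0,"grip": 0},{"tx": 0.7,"ty": 0,"tz": -3.9,"wx": 0,"wy": 8.4,"wz": 0,"grip": 0},{"tx": 1.2,"ty": 0,"tz": -3.8,"wx": 0,"wy": 8.4,"wz": 0,"grip": 0},{"tx": 1.7,"ty": 0,"tz": -3.6,"wx": 0,"wy": 8.4,"wz": 0,"grip": 0}]}}

```text
t: 7.98
tool_pos: [496.1, -242.8, 322.0]
ee_rot: [-1.474, 0.639, -0.64]
wrist_force: [-0.4, 0.7, 1.0]
finger_gap: 94.0
```

>>> {"fn": "drive_tool", "kwargs": {"moves": [{"tx": 2.1,"ty": 0,"tz": -3.3,"wx": 0,"wy": 8.4,"wz": 0,"grip": 0},{"tx": 2.6,"ty": 0,"tz": -3.0,"wx": 0,"wy": 8.4,"wz": 0,"grip": 0},{"tx": 3.0,"ty": 0,"tz": -2.6,"wx": 0,"wy": 8.4,"wz": 0,"grip": 0},{"tx": 3.3,"ty": 0,"tz": -2.0,"wx": 0,"wy": 8.4,"wz": 0,"grip": 0},{"tx": 0,"ty": 0,"tz": 0,"wx": 0,"wy": 0,"wz": 0,"grip": 0}]}}

```text
t: 8.6
tool_pos: [457.8, -396.2, 321.6]
ee_rot: [-1.284, 1.084, -1.084]
wrist_force: [0.2, 0.4, -0.7]
finger_gap: 93.6
```

```bash
cat >> h.py <<'E'
from scipy.optimize import minimize
def restfit(q,x0):
    def f(x):
        c,s=np.cos(x[2]),np.sin(x[2]);d=q-x[:2];a=d@[c,s];b=d@[-s,c]
        D=np.minimum(np.hypot(a,b)-42,np.maximum(np.maximum(-118-a,a),abs(b)-18))
        return np.mean(np.clip(D,0,8)**2)
    b=min((f([x0[0]+i,x0[1]+j,x0[2]+k]),x0[0]+i,x0[1]+j,x0[2]+k) for i in range(-20,21,4) for j in range(-20,21,4) for k in np.radians(range(-20,21,4)))
    r=minimize(f,b[1:],method='Nelder-Mead');return r.x,r.fun
E
python3 - <<'E'
from h import *
go([471,-386,100],-81)
p,d=arm.capture('wrist');cv2.imwrite('pics/w5.png',p[:,:,::-1]);np.savez('w5.npz',p=p,d=d)
c=arm.get_calibration('wrist');W=cloud(d,c)
for r in arm.outline_of('spoon_rest','wrist'):
    q=W[r['pixels']&(d>0)];q=q[(q[:,2]>3)&(q[:,2]<22)];print(r['p'],r['centre'],len(q),np.median(q,0))
    x,f=restfit(q[:,:2],[535.5,-375.5,.15]);print(x,np.degrees(x[2]),f,q.min(0),q.max(0))
E
```

```text
t 8.6 grasp [ 457.8 -396.2  243.6] jaw yaw -80.3 down [ 0. -0. -1.] gap 93.6 F [ 0.2  0.4 -0.7] q [-0.9   0.13  1.66  0.    1.36  0.5 ]
shift cm (before turn) [-0.78 14.36  1.47]
rotvec deg [-0.   0.7  0. ] shift after turn (TCP) [-0.8  14.36  1.47]
0.98 [315.4, 122.3] 4894 [ 523.02  -383.059    6.233]
[ 535.169 -377.714    0.154] 8.822743321394356 0.0 [ 418.144 -418.593    3.031] [ 576.42  -336.546   15.058]
```

View pics/w5.png

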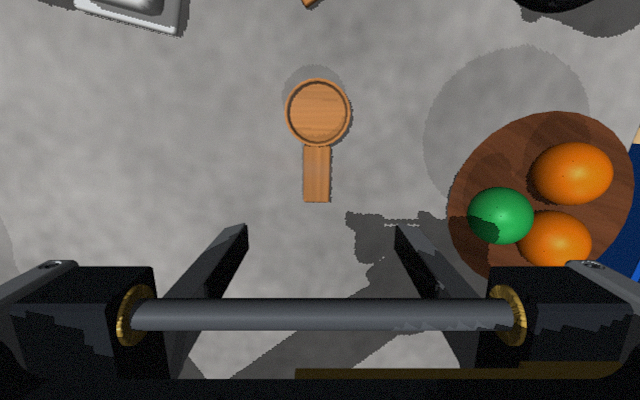

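```bash
python3 - <<'E'
from h import *
c=arm.get_calibration('wrist')
d=np.load('w5.npz')['d'];W=cloud(d,c)[...]
s,R,g=st(False)
m=np.zeros(d.shape,bool);m[100:290,445:640]=True;m&=(d>0)
q=W[m];q=q[q[:,2]>15]
# relative to grasp target in jaw frame
T=np.array([471,-388,0]);a=np.radians(-81);x=np.array([np.cos(a),np.sin(a),0]);zz=np.array([-x[1],x[0],0])
u=(q-T)@x;v=(q-T)@zz
for lo in(15,40,60,80,100): 
    k=q[:,2]>lo; k2=k&(abs(v)<50)
    print(lo,k.sum(),u[k].min(),q[k,2].max(),'in band',u[k2].min() if k2.any() else None)
go([471,-388,23],-81)
E
```

```text
15 27551 51.71908144838795 338.97976725484943 in band 51.71908144838795
40 26784 51.71908144838795 338.97976725484943 in band 51.71908144838795
60 14235 51.71908144838795 338.97976725484943 in band 51.71908144838795
80 11956 51.71908144838795 338.97976725484943 in band 51.71908144838795
100 5893 51.71908144838795 338.97976725484943 in band 51.71908144838795
t 8.7 grasp [ 458.2 -393.9  243.5] jaw yaw -80.2 down [ 0.     0.001 -1.   ] gap 93.9 F [ 0.  -0.  -0.3] q [-0.9   0.12  1.66  0.    1.36  0.5 ]
shift cm (before turn) [-0.35 22.05  1.36]
rotvec deg [-0.   0.8 -0. ] shift after turn (TCP) [-0.39 22.05  1.36]
```

```bash
python3 - <<'E'
from h import *
c=arm.get_calibration('wrist')
d=np.load('w5.npz')['d'];W=cloud(d,c)
m=np.zeros(d.shape,bool);m[100:290,430:640]=True;m&=(d>0)
q=W[m];q=q[(q[:,2]>15)&(q[:,2]<150)]
T=np.array([471,-388,0]);a=np.radians(-81);x=np.array([np.cos(a),np.sin(a),0]);zz=np.array([-x[1],x[0],0])
u=(q-T)@x;v=(q-T)@zz
for lo in(15,40,60,75,90,100): 
    k=q[:,2]>lo; k2=k&(abs(v)<55);k3=k&(abs(v)<15)
    print(lo,k.sum(),np.percentile(u[k],.5),q[k,2].max(),'body band',np.percentile(u[k2],.5) if k2.any() else None,'finger band',np.percentile(u[k3],.5) if k3.any() else None)
E
```

```text
15 23556 161.68068637007616 106.08585128999741 body band 161.05734930295125 finger band 164.31011233470247
40 22789 161.54794299111438 106.08585128999741 body band 160.84659158662046 finger band 164.18772110522474
60 10240 180.3278730455796 106.08585128999741 body band 180.2226565917855 finger band 206.76511750944962
75 8802 182.08999511967784 106.08585128999741 body band 181.64937790922832 finger band 230.35248860350222
90 5558 188.89529701599122 106.08585128999741 body band 188.49521678045525 finger band 256.6294906480461
100 1898 201.27012395676994 106.08585128999741 body band 200.71110807198028 finger band 266.72071562556914
```

>>> {"fn": "drive_tool", "kwargs": {"moves": [{"tx": -0.4,"ty": 3.5,"tz": 1.3,"wx": 0,"wy": 0.8,"wz": 0,"grip": 0},{"tx": 0,"ty": 4,"tz": 0,"wx": 0,"wy": 0,"wz": 0,"grip": 0},{"tx": 0,"ty": 4,"tz": 0,"wx": 0,"wy": 0,"wz": 0,"grip": 0},{"tx": 0,"ty": 4,"tz": 0,"wx": 0,"wy": 0,"wz": 0,"grip": 0},{"tx": 0,"ty": 3,"tz": 0,"wx": 0,"wy": 0,"wz": 0,"grip": 0}]}}

```text
t: 9.32
tool_pos: [470.1, -386.2, 134.9]
ee_rot: [-1.28, 1.092, -1.09]
wrist_force: [-0.6, -0.5, -0.3]
finger_gap: 93.9
```

>>> {"fn": "drive_tool", "kwargs": {"moves": [{"tx": 0,"ty": 1,"tz": 0,"wx": 0,"wy": 0,"wz": 0,"grip": 0},{"tx": 0,"ty": 0,"tz": 0,"wx": 0,"wy": 0,"wz": 0,"grip": 0}]}}

```text
t: 9.57
tool_pos: [470.1, -387.5, 126.8]
ee_rot: [-1.279, 1.092, -1.092]
wrist_force: [0.3, 0.1, 0.4]
finger_gap: 94.2
```

```bash
python3 - <<'E'
from h import *
go([471,-388,22],-81)
E
```

```text
t 9.57 grasp [ 470.1 -387.5   48.8] jaw yaw -81.0 down [-0.  0. -1.] gap 94.2 F [0.3 0.1 0.4] q [-0.88  0.37  1.76  0.    1.02  0.54]
shift cm (before turn) [0.07 2.68 0.08]
rotvec deg [ 0.  0. -0.] shift after turn (TCP) [0.06 2.68 0.08]
```

>>> {"fn": "drive_tool", "kwargs": {"moves": [{"tx": 0,"ty": 1.5,"tz": 0.1,"wx": 0,"wy": 0,"wz": 0,"grip": 0},{"tx": 0,"ty": 1.1,"tz": 0,"wx": 0,"wy": 0,"wz": 0,"grip": 0},{"tx": 0,"ty": 0,"tz": 0,"wx": 0,"wy": 0,"wz": 0,"grip": 180},{"tx": 0,"ty": 0,"tz": 0,"wx": 0,"wy": 0,"wz": 0,"grip": 255},{"tx": 0,"ty": 0,"tz": 0,"wx": 0,"wy": 0,"wz": 0,"grip": 255}]}}

```text
t: 10.2
tool_pos: [470.7, -388.4, 101.2]
ee_rot: [-1.279, 1.093, -1.094]
wrist_force: [-0.0, -0.0, -0.3]
finger_gap: 67.8
```

>>> {"fn": "drive_tool", "kwargs": {"moves": [{"tx": 0,"ty": 0,"tz": 0,"wx": 0,"wy": 0,"wz": 0,"grip": 255},{"tx": 0,"ty": 0,"tz": 0,"wx": 0,"wy": 0,"wz": 0,"grip": 255},{"tx": 0,"ty": 0,"tz": 0,"wx": 0,"wy": 0,"wz": 0,"grip": 255}]}}

```text
t: 10.58
tool_pos: [470.5, -388.1, 100.7]
ee_rot: [-1.279, 1.093, -1.094]
wrist_force: [0.3, 0.2, 0.1]
finger_gap: 37.4
```

```bash
python3 - <<'E'
from h import *
st()
p,d=arm.capture('wrist');cv2.imwrite('pics/w6.png',p[:,:,::-1])
E
```

```text
t 10.57 grasp [ 470.5 -388.1   22.7] jaw yaw -81.1 down [ 0. -0. -1.] gap 37.4 F [0.3 0.2 0.1] q [-0.88  0.41  1.76  0.    0.97  0.54]
```

View pics/w6.png

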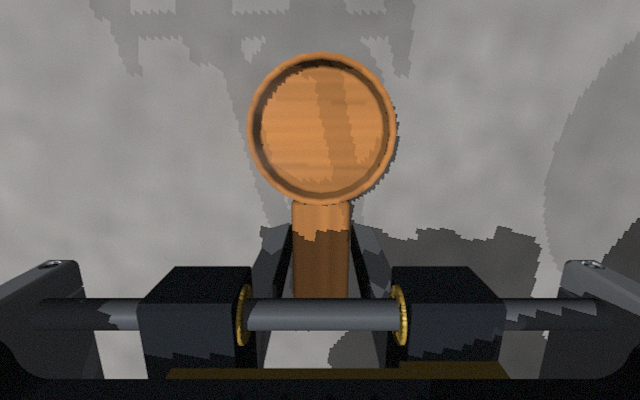

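>>> {"fn": "drive_tool", "kwargs": {"moves": [{"tx": 0,"ty": 0,"tz": 0,"wx": 0,"wy": 0,"wz": 0,"grip": 255},{"tx": 0,"ty": -1.5,"tz": 0,"wx": 0,"wy": 0,"wz": 0,"grip": 255},{"tx": 0,"ty": -2.5,"tz": 0,"wx": 0,"wy": 0,"wz": 0,"grip": 255},{"tx": 0,"ty": -2,"tz": 0,"wx": 0,"wy": 0,"wz": 0,"grip": 255},{"tx": 0,"ty": 0,"tz": 0,"wx": 0,"wy": 0,"wz": 0,"grip": 255}]}}

```text
t: 11.25
tool_pos: [471.3, -389.0, 163.2]
ee_rot: [-1.28, 1.09, -1.097]
wrist_force: [0.6, 0.7, -1.4]
finger_gap: 35.3
```

```bash
python3 - <<'E'
from h import *
plan([468,-122.6,85],-95,8)
E
```

```text
t 11.25 grasp [ 471.5 -389.3   85.2] jaw yaw -81.1 down [ 0.003 -0.004 -1.   ] gap 35.3 F [ 0.6  0.7 -1.4] q [-0.88  0.31  1.75 -0.    1.07  0.54]
total rv [-0.162 13.947  0.208]
{'tx': -3.3, 'ty': -0.0, 'tz': 0.5, 'wx': -0.0, 'wy': 1.7, 'wz': 0.0}
{'tx': -3.3, 'ty': -0.0, 'tz': 0.4, 'wx': -0.0, 'wy': 1.7, 'wz': 0.0}
{'tx': -3.3, 'ty': -0.0, 'tz': 0.3, 'wx': -0.0, 'wy': 1.7, 'wz': 0.0}
{'tx': -3.3, 'ty': -0.0, 'tz': 0.2, 'wx': -0.0, 'wy': 1.7, 'wz': 0.0}
{'tx': -3.3, 'ty': -0.0, 'tz': 0.1, 'wx': -0.0, 'wy': 1.7, 'wz': 0.0}
{'tx': -3.4, 'ty': -0.0, 'tz': -0.1, 'wx': -0.0, 'wy': 1.7, 'wz': 0.0}
{'tx': -3.3, 'ty': -0.0, 'tz': -0.1, 'wx': -0.0, 'wy': 1.7, 'wz': 0.0}
{'tx': -3.4, 'ty': -0.1, 'tz': -0.3, 'wx': -0.0, 'wy': 1.7, 'wz': 0.0}
end [ 467.683 -122.342   85.26 ] [-0.081 -0.997  0.003]
```

>>> {"fn": "drive_tool", "kwargs": {"moves": [{"tx": -3.3,"ty": 0,"tz": 0.5,"wx": 0,"wy": 1.8,"wz": 0,"grip": 255},{"tx": -3.3,"ty": 0,"tz": 0.4,"wx": 0,"wy": 1.8,"wz": 0,"grip": 255},{"tx": -3.3,"ty": 0,"tz": 0.3,"wx": 0,"wy": 1.8,"wz": 0,"grip": 255},{"tx": -3.3,"ty": 0,"tz": 0.2,"wx": 0,"wy": 1.8,"wz": 0,"grip": 255},{"tx": -3.3,"ty": 0,"tz": 0.1,"wx": 0,"wy": 1.7,"wz": 0,"grip": 255}]}}

```text
t: 11.88
tool_pos: [469.4, -220.8, 159.8]
ee_rot: [-1.209, 1.211, -1.208]
wrist_force: [-0.5, 0.8, -1.2]
finger_gap: 35.9
```

>>> {"fn": "drive_tool", "kwargs": {"moves": [{"tx": -3.4,"ty": 0,"tz": -0.1,"wx": 0,"wy": 1.7,"wz": 0,"grip": 255},{"tx": -3.3,"ty": 0,"tz": -0.1,"wx": 0,"wy": 1.7,"wz": 0,"grip": 255},{"tx": -3.4,"ty": 0,"tz": -0.3,"wx": 0,"wy": 1.7,"wz": 0,"grip": 255},{"tx": 0,"ty": 0,"tz": 0,"wx": 0,"wy": 0,"wz": 0,"grip": 255}]}}

```text
t: 12.38
tool_pos: [467.0, -119.2, 159.6]
ee_rot: [-1.168, 1.274, -1.27]
wrist_force: [0.3, 0.1, -1.2]
finger_gap: 35.7
```

```bash
python3 - <<'E'
from h import *
go([468,-122.6,24],-95)
p,d=arm.capture('wrist');cv2.imwrite('pics/w7.png',p[:,:,::-1]);np.savez('w7.npz',p=p,d=d)
c=arm.get_calibration('wrist');W=cloud(d,c)
for r in arm.outline_of('spoon_rest','wrist'):
    q=W[r['pixels']&(d>0)];q=q[(q[:,2]>40)&(q[:,2]<90)];print(r['p'],len(q))
    if len(q)>300: print(cv2.minEnclosingCircle(q[q[:,0]>500][:,:2].astype(np.float32)),np.median(q[:,2]))
for r in arm.outline_of('butter_dish','wrist'):
    q=W[r['pixels']&(d>0)];print(r['p'],r['centre'],len(q))
    for lo,hi in((4,14),(45,62)):
        k=q[(q[:,2]>lo)&(q[:,2]<hi)];
        if len(k)>20: print(lo,len(k),cv2.minAreaRect(k[:,:2].astype(np.float32)),k.min(0),k.max(0))
E
```

```text
t 12.38 grasp [ 466.9 -119.1   81.6] jaw yaw -94.9 down [-0.002  0.001 -1.   ] gap 35.7 F [ 0.3  0.1 -1.2] q [-0.49  0.04  2.07  0.    1.03  1.17]
shift cm (before turn) [0.35 5.76 0.16]
rotvec deg [ 0.1  0.1 -0.1] shift after turn (TCP) [0.33 5.76 0.13]
0.83 23139
((533.3020629882812, -127.32746887207031), 41.61322784423828) 64.70199688367187
0.5 60
0.66 [328.3, 15.3] 5065
4 4609 ((609.1092529296875, -140.81832885742188), (118.50178527832031, 17.632291793823242), 85.18573760986328) [ 596.291 -200.566    4.153] [622.829 -81.472  13.883]
0.66 [136.1, 4.8] 600
4 248 ((625.5387573242188, -10.659557342529297), (5.59372091293335, 37.95315933227539), 3.134566068649292) [622.612 -29.5     4.001] [629.355   8.442  13.984]
```

View pics/w7.png

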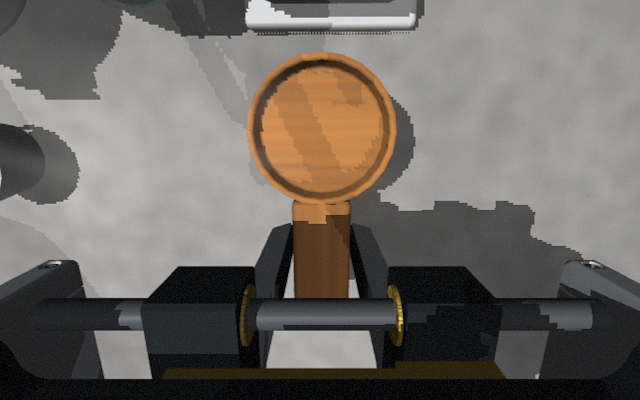

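The rest is centred at (322,128), 64 mm up, directly in front of the dish's edge at (332,30). The dish front edge gives a yaw of -4.8° and a dish centre of about (650,-144). I shift the rest 6 mm right, then lower it.

>>> {"fn": "drive_tool", "kwargs": {"moves": [{"tx": 0.6,"ty": 1.5,"tz": 0,"wx": 0,"wy": 0,"wz": 0,"grip": 255},{"tx": 0,"ty": 1.8,"tz": 0,"wx": 0,"wy": 0,"wz": 0,"grip": 255},{"tx": 0,"ty": 1.5,"tz": 0,"wx": 0,"wy": 0,"wz": 0,"grip": 255},{"tx": 0,"ty": 0.8,"tz": 0,"wx": 0,"wy": 0,"wz": 0,"grip": 255},{"tx": 0,"ty": 0,"tz": 0,"wx": 0,"wy": 0,"wz": 0,"grip": 255}]}}

```text
t: 13.15
tool_pos: [467.0, -127.1, 103.9]
ee_rot: [-1.167, 1.275, -1.273]
wrist_force: [0.8, -0.8, -1.7]
finger_gap: 35.6
```

```bash
python3 - <<'E'
from h import *
go([468,-127.6,23],-95)
E
```

```text
t 13.15 grasp [ 466.9 -127.1   25.9] jaw yaw -95.1 down [-0.001  0.001 -1.   ] gap 35.6 F [ 0.8 -0.8 -1.7] q [-0.5   0.15  2.08 -0.    0.91  1.16]
shift cm (before turn) [0.04 0.29 0.11]
rotvec deg [ 0.1 -0.1 -0. ] shift after turn (TCP) [0.04 0.29 0.1 ]
```

>>> {"fn": "drive_tool", "kwargs": {"moves": [{"tx": 0,"ty": 0.3,"tz": 0,"wx": 0,"wy": 0,"wz": 0,"grip": 255},{"tx": 0,"ty": 0,"tz": 0,"wx": 0,"wy": 0,"wz": 0,"grip": 255},{"tx": 0,"ty": 0,"tz": 0,"wx": 0,"wy": 0,"wz": 0,"grip": 150},{"tx": 0,"ty": 0,"tz": 0,"wx": 0,"wy": 0,"wz": 0,"grip": 0},{"tx": 0,"ty": 0,"tz": 0,"wx": 0,"wy": 0,"wz": 0,"grip": 0}]}}

```text
t: 13.78
tool_pos: [467.6, -127.2, 102.0]
ee_rot: [-1.166, 1.273, -1.274]
wrist_force: [0.1, 0.6, -0.4]
finger_gap: 55.2
```

>>> {"fn": "drive_tool", "kwargs": {"moves": [{"tx": 0,"ty": -2,"tz": 0,"wx": 0,"wy": 0,"wz": 0,"grip": 0},{"tx": 0,"ty": -4.5,"tz": 0,"wx": 0,"wy": 0,"wz": 0,"grip": 0},{"tx": 0,"ty": -4.5,"tz": 0,"wx": 0,"wy": 0,"wz": 0,"grip": 0},{"tx": 0,"ty": -4.5,"tz": 0,"wx": 0,"wy": 0,"wz": 0,"grip": 0},{"tx": 0,"ty": 0,"tz": 0,"wx": 0,"wy": 0,"wz": 0,"grip": 0}]}}

```text
t: 14.4
tool_pos: [469.2, -128.0, 260.9]
ee_rot: [-1.163, 1.266, -1.28]
wrist_force: [-0.4, -0.5, -0.9]
finger_gap: 93.8
```

```bash
cat > chk.py <<'E'
from h import *
import sys
n=sys.argv[1]
st()
p,d=arm.capture('wrist');cv2.imwrite(f'pics/{n}.png',p[:,:,::-1]);np.savez(n+'.npz',p=p,d=d)
c=arm.get_calibration('wrist');W=cloud(d,c)
for r in arm.outline_of('spoon_rest','wrist'):
    q=W[r['pixels']&(d>0)];q=q[(q[:,2]>3)&(q[:,2]<22)];print(r['p'],r['centre'],len(q))
    if len(q)>300: x,f=restfit(q[:,:2],[533,-133,-.09]);print('rest',x,np.degrees(x[2]),f,q.min(0),q.max(0))
for r in arm.outline_of('butter_dish','wrist'):
    q=W[r['pixels']&(d>0)];print('dish',r['p'],r['centre'],len(q))
    for lo,hi in((3,14),(45,62)):
        k=q[(q[:,2]>lo)&(q[:,2]<hi)];
        if len(k)>20: print(lo,len(k),cv2.minAreaRect(k[:,:2].astype(np.float32)))
E
python3 chk.py w8
```

```text
t 14.4 grasp [ 469.8 -128.3  182.9] jaw yaw -95.0 down [ 0.008 -0.004 -1.   ] gap 93.8 F [-0.4 -0.5 -0.9] q [-0.5  -0.11  2.01 -0.    1.23  1.16]
0.82 [319.7, 139.7] 3628
rest [ 531.133 -133.518   -0.091] -5.210085954598888 0.0 [ 413.137 -174.458    3.   ] [572.18  -92.433  12.156]
dish 0.96 [318.2, 30.7] 7470
3 2349 ((626.5288696289062, -139.43206787109375), (119.76895904541016, 58.142921447753906), 85.0275650024414)
45 3658 ((626.4346313476562, -139.4160919189453), (91.306396484375, 29.966123580932617), 84.87010192871094)
```

View pics/w8.png

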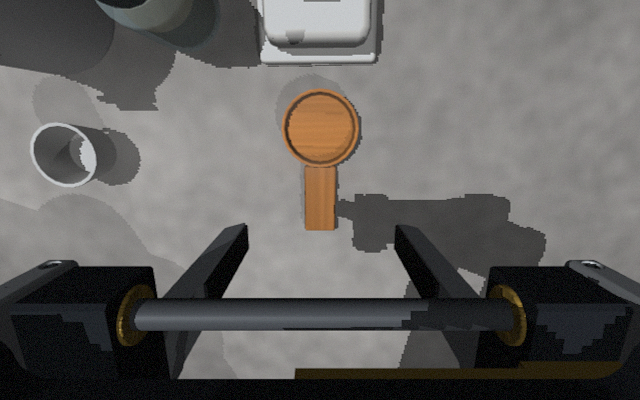

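The rest sits at (320,128) in line with the dish. It measures (531,-133.5) with yaw -5.2°, about 116 mm in front of the dish centre and 2.5 mm sideways. The spoon is next.

```bash
python3 - <<'E'
from h import *
for cam in('scene','side'):
    p,d=arm.capture(cam);cv2.imwrite(f'pics/{cam}9.png',p[:,:,::-1])
    W=cloud(d,arm.get_calibration(cam))
    for r in arm.outline_of('spoon',cam):
        q=W[r['pixels']&(d>0)];m0=np.median(q,0);q=q[(q[:,2]>3)&(np.hypot(*(q-m0)[:,:2].T)<130)]
        if len(q)<20: continue
        m=q[:,:2].mean(0);v=np.linalg.svd(q[:,:2]-m,full_matrices=False)[2][0];v=v*np.sign(v[1]);a=(q[:,:2]-m)@v
        lo,hi=np.percentile(a,[1,99]);print(cam,r['p'],r['centre'],len(q),"ctr",m+v*(lo+hi)/2,"len",hi-lo,"yaw",np.degrees(np.arctan2(v[1],v[0])))
st()
E
```

```text
scene 0.29 [268.4, 191.8] 789 ctr [ 672.327 -135.331] len 108.77128607309686 yaw 79.25871077158418
t 14.75 grasp [ 466.6 -126.7  177.1] jaw yaw -95.1 down [-0.003  0.001 -1.   ] gap 94.2 F [-0.3 -0.  -0. ] q [-0.5  -0.1   2.01 -0.    1.23  1.16]
```

```bash
python3 - <<'E'
from h import *
p,d=arm.capture('scene');W=cloud(d,arm.get_calibration('scene'))
hsv=cv2.cvtColor(p,cv2.COLOR_RGB2HSV)
m=np.zeros(d.shape,bool);m[240:305,430:500]=True
m&=(hsv[...,1]>70)&(W[...,2]>4)&(W[...,2]<25)&(d>0)
q=W[m];print(len(q))
me=q[:,:2].mean(0);v=np.linalg.svd(q[:,:2]-me,full_matrices=False)[2][0];v=v*np.sign(v[1]);a=(q[:,:2]-me)@v
lo,hi=np.percentile(a,[1,99]);ctr=me+v*(lo+hi)/2;yaw=np.degrees(np.arctan2(v[1],v[0]));print("ctr",ctr,"len",hi-lo,"yaw",yaw)
import h
plan([ctr[0],ctr[1],190],yaw-90,12)
E
```

```text
401
ctr [428.721 383.142] len 164.04873671980533 yaw 88.23158531877077
t 14.8 grasp [ 466.8 -126.8  177.4] jaw yaw -95.1 down [-0.002  0.001 -1.   ] gap 94.1 F [ 0.2 -0.4  0.5] q [-0.5  -0.1   2.01 -0.    1.23  1.16]
total rv [  0.053 -93.288  -0.144]
{'tx': -4.2, 'ty': -0.1, 'tz': -0.7, 'wx': 0.0, 'wy': -7.8, 'wz': -0.0}
{'tx': -4.3, 'ty': -0.1, 'tz': -0.1, 'wx': 0.0, 'wy': -7.8, 'wz': -0.0}
{'tx': -4.2, 'ty': -0.1, 'tz': 0.5, 'wx': 0.0, 'wy': -7.8, 'wz': -0.0}
{'tx': -4.1, 'ty': -0.1, 'tz': 1.0, 'wx': 0.0, 'wy': -7.8, 'wz': -0.0}
{'tx': -4.0, 'ty': -0.1, 'tz': 1.6, 'wx': 0.0, 'wy': -7.8, 'wz': -0.0}
{'tx': -3.7, 'ty': -0.1, 'tz': 2.1, 'wx': 0.0, 'wy': -7.8, 'wz': -0.0}
{'tx': -3.4, 'ty': -0.1, 'tz': 2.6, 'wx': 0.0, 'wy': -7.8, 'wz': -0.0}
{'tx': -3.0, 'ty': -0.1, 'tz': 3.0, 'wx': 0.0, 'wy': -7.8, 'wz': -0.0}
{'tx': -2.6, 'ty': -0.1, 'tz': 3.4, 'wx': 0.0, 'wy': -7.8, 'wz': -0.0}
{'tx': -2.1, 'ty': -0.1, 'tz': 3.7, 'wx': 0.0, 'wy': -7.8, 'wz': -0.0}
{'tx': -1.5, 'ty': -0.1, 'tz': 4.0, 'wx': 0.0, 'wy': -7.8, 'wz': -0.0}
{'tx': -1.0, 'ty': -0.1, 'tz': 4.1, 'wx': 0.0, 'wy': -7.8, 'wz': -0.0}
end [428.282 382.929 190.058] [ 1.    -0.025 -0.002]
```

View pics/scene9.png

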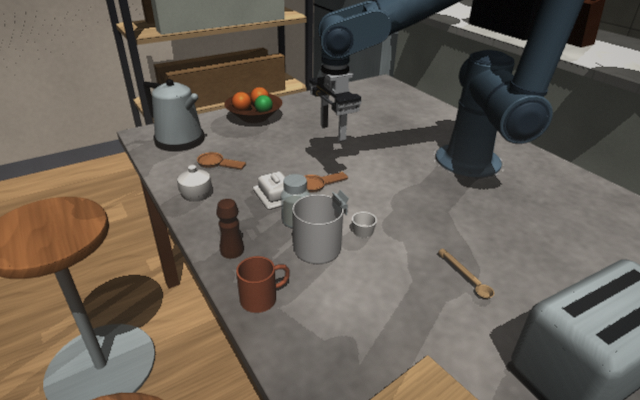

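The scene view shows the spoon from butt (441,252) to bowl (484,291). It measures 164 mm long, centred at (429,383), with the bowl toward +y. I move to a hover just short of it to measure again.

>>> {"fn": "drive_tool", "kwargs": {"moves": [{"tx": -4.2,"ty": 0,"tz": -0.7,"wx": 0,"wy": -7.8,"wz": 0,"grip": 0},{"tx": -4.3,"ty": 0,"tz": -0.1,"wx": 0,"wy": -7.8,"wz": 0,"grip": 0},{"tx": -4.2,"ty": 0,"tz": 0.5,"wx": 0,"wy": -7.8,"wz": 0,"grip": 0},{"tx": -4.1,"ty": 0,"tz": 1.0,"wx": 0,"wy": -7.8,"wz": 0,"grip": 0},{"tx": -4.0,"ty": -0.1,"tz": 1.6,"wx": 0,"wy": -7.8,"wz": 0,"grip": 0}]}}

```text
t: 15.42
tool_pos: [451.1, 86.8, 257.1]
ee_rot: [-1.434, 0.76, -0.759]
wrist_force: [-0.0, -0.5, -0.9]
finger_gap: 93.9
```

>>> {"fn": "drive_tool", "kwargs": {"moves": [{"tx": -3.7,"ty": -0.1,"tz": 2.1,"wx": 0,"wy": -7.8,"wz": 0,"grip": 0},{"tx": -3.4,"ty": -0.1,"tz": 2.6,"wx": 0,"wy": -7.8,"wz": 0,"grip": 0},{"tx": -3.0,"ty": -0.1,"tz": 3.0,"wx": 0,"wy": -7.8,"wz": 0,"grip": 0},{"tx": -2.6,"ty": -0.1,"tz": 3.4,"wx": 0,"wy": -7.8,"wz": 0,"grip": 0},{"tx": -2.1,"ty": -0.1,"tz": 3.7,"wx": 0,"wy": -7.8,"wz": 0,"grip": 0}]}}

```text
t: 16.05
tool_pos: [434.3, 299.3, 262.1]
ee_rot: [-1.559, 0.231, -0.229]
wrist_force: [0.4, -0.1, -0.7]
finger_gap: 94.1
```

>>> {"fn": "drive_tool", "kwargs": {"moves": [{"tx": -1.5,"ty": 0,"tz": 3.0,"wx": 0,"wy": -7.8,"wz": 0,"grip": 0},{"tx": -1.0,"ty": 0,"tz": 2.0,"wx": 0,"wy": -7.8,"wz": 0,"grip": 0},{"tx": 0,"ty": 0,"tz": 0,"wx": 0,"wy": 0,"wz": 0,"grip": 0},{"tx": 0,"ty": 0,"tz": 0,"wx": 0,"wy": 0,"wz": 0,"grip": 0}]}}

```text
t: 16.55
tool_pos: [422.6, 351.7, 262.3]
ee_rot: [-1.571, 0.022, -0.021]
wrist_force: [0.2, -0.1, -0.0]
finger_gap: 93.6
```

```bash
python3 - <<'E'
from h import *
st()
p,d=arm.capture('wrist');cv2.imwrite('pics/w10.png',p[:,:,::-1]);W=cloud(d,arm.get_calibration('wrist'))
hsv=cv2.cvtColor(p,cv2.COLOR_RGB2HSV)
m=(W[...,2]>3)&(W[...,2]<26)&(d>0)&(hsv[...,1]>60)&(np.hypot(W[...,0]-429,W[...,1]-383)<130)
q=W[m];print(len(q))
if len(q)>50:
    me=q[:,:2].mean(0);v=np.linalg.svd(q[:,:2]-me,full_matrices=False)[2][0];v=v*np.sign(v[1]);a=(q[:,:2]-me)@v
    lo,hi=np.percentile(a,[.5,99.5]);ctr=me+v*(lo+hi)/2;yaw=np.degrees(np.arctan2(v[1],v[0]));print("ctr",ctr,"len",hi-lo,"yaw",yaw)
    b=(q[:,:2]-ctr)@v;k=q[(b<30)&(b>-70)];w=(k[:,:2]-ctr)@[-v[1],v[0]];print("handle lateral",np.percentile(w,[2,50,98]),np.polyfit((k[:,:2]-ctr)@v,w,1),'z',np.percentile(k[:,2],[5,50,95]))
    go([*ctr,22],yaw-90)
for r in arm.outline_of('spoon','wrist'): print(r['p'],r['centre'],r['pixels'].sum())
E
```

```text
t 16.55 grasp [422.6 351.7 184.3] jaw yaw -1.6 down [-0.001 -0.001 -1.   ] gap 93.6 F [ 0.2 -0.1 -0. ] q [ 0.49  0.05  1.85 -0.    1.24  0.52]
2455
ctr [427.605 381.012] len 167.3731693811997 yaw 84.8008075212217
handle lateral [-6.339  0.007  6.307] [0.004 0.071] z [17.221 18.828 20.141]
t 16.6 grasp [422.7 351.5 184.3] jaw yaw -1.6 down [-0.    -0.001 -1.   ] gap 94.1 F [-0.3 -0.5 -0.6] q [ 0.49  0.05  1.85 -0.    1.24  0.52]
shift cm (before turn) [ 0.42 16.23  2.97]
rotvec deg [ 0.   3.6 -0. ] shift after turn (TCP) [ 0.22 16.23  2.98]
0.7 [327.0, 125.2] 2815
```

View pics/w10.png

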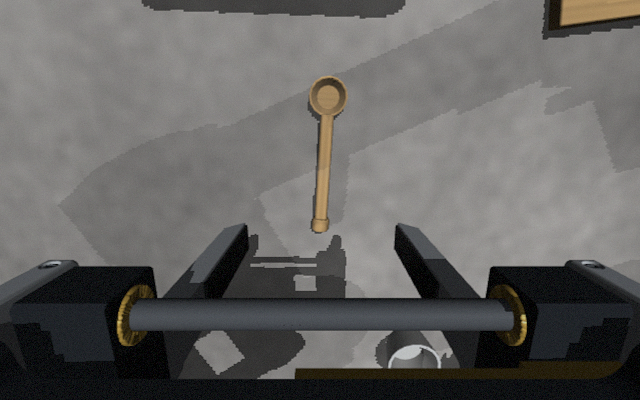

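The spoon is clear in view, bowl at (327,97) and butt at (320,226). Its centre is (427.6, 381.0), yaw 85°, and the handle is 12.6 mm wide with its top at z 19. All match the spec. I align and descend.

>>> {"fn": "drive_tool", "kwargs": {"moves": [{"tx": 0.4,"ty": 2.5,"tz": 3.0,"wx": 0,"wy": 3.5,"wz": 0,"grip": 0},{"tx": 0,"ty": 3.2,"tz": 0,"wx": 0,"wy": 0,"wz": 0,"grip": 0},{"tx": 0,"ty": 3.2,"tz": 0,"wx": 0,"wy": 0,"wz": 0,"grip": 0},{"tx": 0,"ty": 3.0,"tz": 0,"wx": 0,"wy": 0,"wz": 0,"grip": 0},{"tx": 0,"ty": 1.0,"tz": 0,"wx": 0,"wy": 0,"wz": 0,"grip": 0}]}}

```text
t: 17.27
tool_pos: [426.7, 381.0, 131.8]
ee_rot: [-1.572, 0.072, -0.067]
wrist_force: [-0.5, -1.0, 0.0]
finger_gap: 94.1
```

>>> {"fn": "drive_tool", "kwargs": {"moves": [{"tx": 0,"ty": 0,"tz": 0,"wx": 0,"wy": 0,"wz": 0,"grip": 120},{"tx": 0,"ty": 0,"tz": 0,"wx": 0,"wy": 0,"wz": 0,"grip": 120}]}}

```text
t: 17.52
tool_pos: [428.2, 382.6, 135.2]
ee_rot: [-1.568, 0.067, -0.07]
wrist_force: [0.2, 0.1, -0.5]
finger_gap: 77.5
```

```bash
python3 - <<'E'
from h import *
go([427.5,381,22],-5)
E
```

```text
t 17.52 grasp [428.4 382.7  57.2] jaw yaw -5.0 down [ 0.002  0.001 -1.   ] gap 77.5 F [ 0.2  0.1 -0.5] q [0.53 0.28 1.85 0.   1.01 0.62]
shift cm (before turn) [-0.08  3.52 -0.18]
rotvec deg [-0.1  0.   0.1] shift after turn (TCP) [-0.06  3.52 -0.16]
```

>>> {"fn": "drive_tool", "kwargs": {"moves": [{"tx": -0.1,"ty": 1.8,"tz": -0.2,"wx": 0,"wy": 0,"wz": 0,"grip": 120},{"tx": 0,"ty": 1.6,"tz": 0,"wx": 0,"wy": 0,"wz": 0,"grip": 120},{"tx": 0,"ty": 0,"tz": 0,"wx": 0,"wy": 0,"wz": 0,"grip": 200},{"tx": 0,"ty": 0,"tz": 0,"wx": 0,"wy": 0,"wz": 0,"grip": 255},{"tx": 0,"ty": 0,"tz": 0,"wx": 0,"wy": 0,"wz": 0,"grip": 255}]}}

```text
t: 18.15
tool_pos: [425.9, 380.3, 99.4]
ee_rot: [-1.57, 0.068, -0.068]
wrist_force: [-0.3, -0.4, -1.0]
finger_gap: 27.5
```

>>> {"fn": "drive_tool", "kwargs": {"moves": [{"tx": 0,"ty": 0,"tz": 0,"wx": 0,"wy": 0,"wz": 0,"grip": 255},{"tx": 0,"ty": 0,"tz": 0,"wx": 0,"wy": 0,"wz": 0,"grip": 255},{"tx": 0,"ty": 0,"tz": 0,"wx": 0,"wy": 0,"wz": 0,"grip": 255},{"tx": 0,"ty": 0,"tz": 0,"wx": 0,"wy": 0,"wz": 0,"grip": 255}]}}

```text
t: 18.65
tool_pos: [426.1, 380.4, 99.7]
ee_rot: [-1.57, 0.068, -0.068]
wrist_force: [0.2, -0.1, -0.3]
finger_gap: 13.6
```

```bash
python3 - <<'E'
from h import *
go([427.5,381,22],-5)
p,d=arm.capture('wrist');cv2.imwrite('pics/w11.png',p[:,:,::-1])
E
```

```text
t 18.65 grasp [426.1 380.4  21.7] jaw yaw -5.0 down [ 0.  0. -1.] gap 13.6 F [ 0.2 -0.1 -0.3] q [0.53 0.34 1.86 0.   0.94 0.62]
shift cm (before turn) [ 0.13 -0.03  0.08]
rotvec deg [-0.  0. -0.] shift after turn (TCP) [ 0.13 -0.03  0.08]
```

View pics/w11.png

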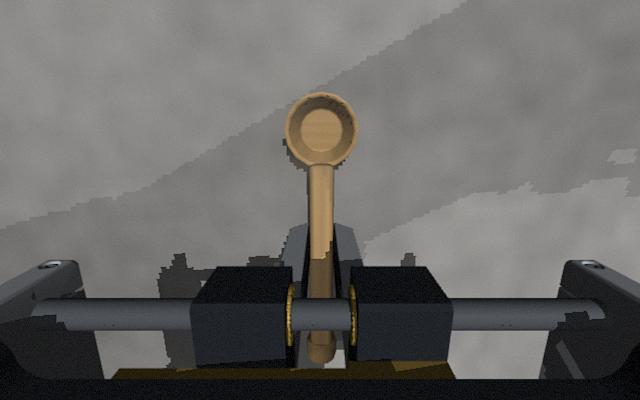

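>>> {"fn": "drive_tool", "kwargs": {"moves": [{"tx": 0,"ty": -1.5,"tz": 0,"wx": 0,"wy": 0,"wz": 0,"grip": 255},{"tx": 0,"ty": -3,"tz": 0,"wx": 0,"wy": 0,"wz": 0,"grip": 255},{"tx": 0,"ty": -3.5,"tz": 0,"wx": 0,"wy": 0,"wz": 0,"grip": 255},{"tx": 0,"ty": -3,"tz": 0,"wx": 0,"wy": 0,"wz": 0,"grip": 255},{"tx": 0,"ty": 0,"tz": 0,"wx": 0,"wy": 0,"wz": 0,"grip": 255}]}}

```text
t: 19.32
tool_pos: [427.5, 381.2, 213.3]
ee_rot: [-1.566, 0.063, -0.072]
wrist_force: [0.0, -0.9, -0.9]
finger_gap: 13.8
```

```bash
python3 - <<'E'
from h import *
plan([467,-127.5,130],-95,13)
E
```

```text
t 19.32 grasp [428.  381.5 135.3] jaw yaw -4.9 down [ 0.006  0.004 -1.   ] gap 13.8 F [ 0.  -0.9 -0.9] q [0.53 0.16 1.83 0.   1.15 0.62]
total rv [-0.438 90.052  0.073]
{'tx': 0.6, 'ty': 0.0, 'tz': -3.9, 'wx': -0.0, 'wy': 6.9, 'wz': 0.0}
{'tx': 1.1, 'ty': 0.0, 'tz': -3.8, 'wx': -0.0, 'wy': 6.9, 'wz': 0.0}
{'tx': 1.5, 'ty': 0.0, 'tz': -3.6, 'wx': -0.0, 'wy': 6.9, 'wz': 0.0}
{'tx': 2.0, 'ty': 0.0, 'tz': -3.4, 'wx': -0.0, 'wy': 6.9, 'wz': 0.0}
{'tx': 2.4, 'ty': 0.0, 'tz': -3.1, 'wx': -0.0, 'wy': 6.9, 'wz': 0.0}
{'tx': 2.7, 'ty': 0.0, 'tz': -2.8, 'wx': -0.0, 'wy': 6.9, 'wz': 0.0}
{'tx': 3.0, 'ty': 0.1, 'tz': -2.5, 'wx': -0.0, 'wy': 6.9, 'wz': 0.0}
{'tx': 3.3, 'ty': 0.0, 'tz': -2.1, 'wx': -0.0, 'wy': 6.9, 'wz': 0.0}
{'tx': 3.6, 'ty': 0.1, 'tz': -1.7, 'wx': -0.0, 'wy': 6.9, 'wz': 0.0}
{'tx': 3.7, 'ty': 0.0, 'tz': -1.2, 'wx': -0.0, 'wy': 6.9, 'wz': 0.0}
{'tx': 3.9, 'ty': 0.1, 'tz': -0.8, 'wx': -0.0, 'wy': 6.9, 'wz': 0.0}
{'tx': 3.9, 'ty': 0.0, 'tz': -0.3, 'wx': -0.0, 'wy': 6.9, 'wz': 0.0}
{'tx': 3.9, 'ty': 0.1, 'tz': 0.1, 'wx': -0.0, 'wy': 6.9, 'wz': 0.0}
end [ 467.124 -127.353  129.728] [-0.081 -0.997 -0.004]
```

>>> {"fn": "drive_tool", "kwargs": {"moves": [{"tx": 0.6,"ty": 0,"tz": -3.9,"wx": 0,"wy": 6.9,"wz": 0,"grip": 255},{"tx": 1.1,"ty": 0,"tz": -3.8,"wx": 0,"wy": 6.9,"wz": 0,"grip": 255},{"tx": 1.5,"ty": 0,"tz": -3.6,"wx": 0,"wy": 6.9,"wz": 0,"grip": 255},{"tx": 2.0,"ty": 0,"tz": -3.4,"wx": 0,"wy": 6.9,"wz": 0,"grip": 255},{"tx": 2.4,"ty": 0,"tz": -3.1,"wx": 0,"wy": 6.9,"wz": 0,"grip": 255}]}}

```text
t: 19.95
tool_pos: [440.4, 182.9, 208.3]
ee_rot: [-1.503, 0.543, -0.54]
wrist_force: [0.3, 0.3, -0.2]
finger_gap: 13.5
```

>>> {"fn": "drive_tool", "kwargs": {"moves": [{"tx": 2.7,"ty": 0,"tz": -2.8,"wx": 0,"wy": 6.9,"wz": 0,"grip": 255},{"tx": 3.0,"ty": 0,"tz": -2.5,"wx": 0,"wy": 6.9,"wz": 0,"grip": 255},{"tx": 3.3,"ty": 0,"tz": -2.1,"wx": 0,"wy": 6.9,"wz": 0,"grip": 255},{"tx": 3.6,"ty": 0,"tz": -1.7,"wx": 0,"wy": 6.9,"wz": 0,"grip": 255},{"tx": 3.7,"ty": 0,"tz": -1.2,"wx": 0,"wy": 6.9,"wz": 0,"grip": 255}]}}

```text
t: 20.58
tool_pos: [455.5, -12.0, 208.4]
ee_rot: [-1.328, 1.005, -1.002]
wrist_force: [0.6, -0.2, -0.7]
finger_gap: 13.9
```

>>> {"fn": "drive_tool", "kwargs": {"moves": [{"tx": 3.9,"ty": 0,"tz": -0.8,"wx": 0,"wy": 6.9,"wz": 0,"grip": 255},{"tx": 3.9,"ty": 0,"tz": -0.3,"wx": 0,"wy": 6.9,"wz": 0,"grip": 255},{"tx": 3.9,"ty": 0,"tz": 0.1,"wx": 0,"wy": 7.2,"wz": 0,"grip": 255},{"tx": 0,"ty": 0,"tz": 0,"wx": 0,"wy": 0,"wz": 0,"grip": 255}]}}

```text
t: 21.08
tool_pos: [464.7, -130.2, 208.6]
ee_rot: [-1.166, 1.277, -1.274]
wrist_force: [-0.7, -0.5, -0.9]
finger_gap: 13.6
```

```bash
python3 - <<'E'
from h import *
go([467,-127.5,40],-95)
p,d=arm.capture('wrist');cv2.imwrite('pics/w12.png',p[:,:,::-1]);W=cloud(d,arm.get_calibration('wrist'))
m=(W[...,2]>90)&(W[...,2]<150)&(np.hypot(W[...,0]-532,W[...,1]+133)<40)
q=W[m];print(len(q),cv2.minEnclosingCircle(q[q[:,0]>512][:,:2].astype(np.float32)),np.percentile(q[:,2],[5,50,95]))
E
```

```text
t 21.07 grasp [ 464.6 -130.2  130.6] jaw yaw -95.2 down [-0.002  0.001 -1.   ] gap 13.6 F [-0.7 -0.5 -0.9] q [-0.51 -0.04  2.05 -0.    1.13  1.15]
shift cm (before turn) [-0.28  9.06  0.23]
rotvec deg [ 0.1 -0.2 -0. ] shift after turn (TCP) [-0.29  9.06  0.21]
5233 ((531.120849609375, -135.92660522460938), 20.73885154724121) [111.022 117.463 127.743]
```

View pics/w12.png

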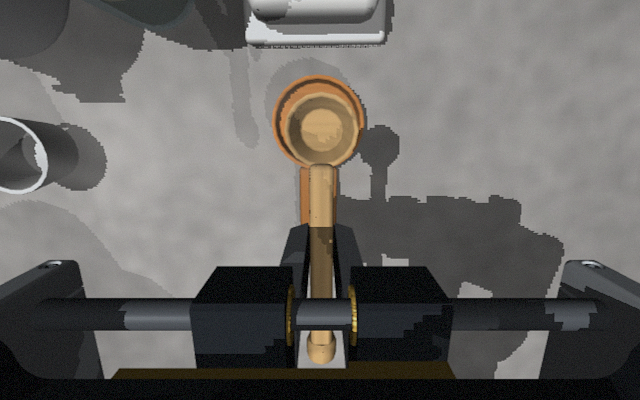

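The spoon is level with its bowl at (322,130), over the rest's bowl at (318,122). It measures (531.1,-135.9) against the rest at about (531.7,-133.2), so I shift it 3 mm left. I lower to a grasp height of 32, where the fingertips stay above the 11 mm tail.

>>> {"fn": "drive_tool", "kwargs": {"moves": [{"tx": -0.3,"ty": 2,"tz": 0.1,"wx": 0,"wy": 0,"wz": 0,"grip": 255},{"tx": 0,"ty": 2.5,"tz": 0,"wx": 0,"wy": 0,"wz": 0,"grip": 255},{"tx": 0,"ty": 2,"tz": 0,"wx": 0,"wy": 0,"wz": 0,"grip": 255},{"tx": 0,"ty": 1.5,"tz": 0,"wx": 0,"wy": 0,"wz": 0,"grip": 255},{"tx": 0,"ty": 0,"tz": 0,"wx": 0,"wy": 0,"wz": 0,"grip": 255}]}}

```text
t: 21.75
tool_pos: [465.6, -124.6, 128.3]
ee_rot: [-1.169, 1.275, -1.269]
wrist_force: [0.1, 0.4, -0.8]
finger_gap: 13.8
```

```bash
python3 - <<'E'
from h import *
go([465.7,-127.5,32],-95)
E
```

```text
t 21.75 grasp [ 465.4 -124.4   50.3] jaw yaw -94.9 down [-0.003  0.002 -1.   ] gap 13.8 F [ 0.1  0.4 -0.8] q [-0.5   0.1   2.08  0.    0.96  1.16]
shift cm (before turn) [0.31 1.83 0.07]
rotvec deg [ 0.2  0.1 -0.1] shift after turn (TCP) [0.29 1.83 0.04]
```

>>> {"fn": "drive_tool", "kwargs": {"moves": [{"tx": 0.1,"ty": 0.8,"tz": 0,"wx": 0,"wy": 0,"wz": 0,"grip": 255},{"tx": 0,"ty": 0,"tz": 0,"wx": 0,"wy": 0,"wz": 0,"grip": 255},{"tx": 0,"ty": 0,"tz": 0,"wx": 0,"wy": 0,"wz": 0,"grip": 255}]}}

```text
t: 22.12
tool_pos: [466.6, -126.8, 122.1]
ee_rot: [-1.167, 1.272, -1.273]
wrist_force: [-0.2, -0.1, -0.8]
finger_gap: 13.4
```

```bash
python3 - <<'E'
from h import *
go([465.7,-127.5,32],-95)
p,d=arm.capture('wrist');cv2.imwrite('pics/w13.png',p[:,:,::-1])
E
```

```text
t 22.12 grasp [ 466.7 -126.8   44.1] jaw yaw -95.0 down [ 0.001 -0.    -1.   ] gap 13.4 F [-0.2 -0.1 -0.8] q [-0.5   0.11  2.08 -0.    0.95  1.16]
shift cm (before turn) [ 0.07  1.21 -0.09]
rotvec deg [-0.  0.  0.] shift after turn (TCP) [ 0.08  1.21 -0.08]
```

View pics/w13.png

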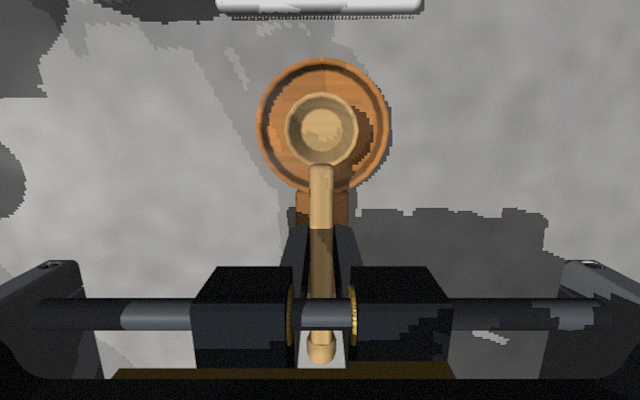

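The spoon bowl at (321,130) is centred in the rest's bowl at (324,125), with the handle over the tail. Now I lower to 32, release, and lift straight up.

>>> {"fn": "drive_tool", "kwargs": {"moves": [{"tx": 0.1,"ty": 0.7,"tz": 0,"wx": 0,"wy": 0,"wz": 0,"grip": 255},{"tx": 0,"ty": 0.5,"tz": 0,"wx": 0,"wy": 0,"wz": 0,"grip": 255},{"tx": 0,"ty": 0,"tz": 0,"wx": 0,"wy": 0,"wz": 0,"grip": 255},{"tx": 0,"ty": 0,"tz": 0,"wx": 0,"wy": 0,"wz": 0,"grip": 255}]}}

```text
t: 22.68
tool_pos: [466.3, -127.6, 109.6]
ee_rot: [-1.167, 1.273, -1.273]
wrist_force: [0.3, -0.8, -0.5]
finger_gap: 13.7
```

```bash
python3 - <<'E'
from h import *
go([465.7,-127.5,32],-95)
E
```

```text
t 22.68 grasp [ 466.2 -127.6   31.6] jaw yaw -95.0 down [-0.  0. -1.] gap 13.7 F [ 0.3 -0.8 -0.5] q [-0.5   0.14  2.08  0.    0.92  1.16]
shift cm (before turn) [-0.01 -0.04 -0.06]
rotvec deg [ 0.  0. -0.] shift after turn (TCP) [-0.01 -0.04 -0.06]
```

>>> {"fn": "drive_tool", "kwargs": {"moves": [{"tx": 0,"ty": 0,"tz": 0,"wx": 0,"wy": 0,"wz": 0,"grip": 200},{"tx": 0,"ty": 0,"tz": 0,"wx": 0,"wy": 0,"wz": 0,"grip": 150},{"tx": 0,"ty": 0,"tz": 0,"wx": 0,"wy": 0,"wz": 0,"grip": 100},{"tx": 0,"ty": 0,"tz": 0,"wx": 0,"wy": 0,"wz": 0,"grip": 50},{"tx": 0,"ty": -1.5,"tz": 0,"wx": 0,"wy": 0,"wz": 0,"grip": 50}]}}

```text
t: 23.3
tool_pos: [465.5, -127.2, 124.2]
ee_rot: [-1.168, 1.275, -1.271]
wrist_force: [0.1, -0.0, -0.1]
finger_gap: 57.0
```

>>> {"fn": "drive_tool", "kwargs": {"moves": [{"tx": 0,"ty": -4,"tz": 0,"wx": 0,"wy": 0,"wz": 0,"grip": 0},{"tx": 0,"ty": -4.5,"tz": -1,"wx": 0,"wy": 0,"wz": 0,"grip": 0},{"tx": 0,"ty": -4.5,"tz": -1,"wx": 0,"wy": 0,"wz": 0,"grip": 0},{"tx": 0,"ty": -4,"tz": -2,"wx": 0,"wy": 0,"wz": 0,"grip": 0},{"tx": 0,"ty": 0,"tz": 0,"wx": 0,"wy": 0,"wz": 0,"grip": 0}]}}

```text
t: 23.92
tool_pos: [427.1, -124.7, 299.1]
ee_rot: [-1.164, 1.265, -1.28]
wrist_force: [0.4, 0.3, 0.2]
finger_gap: 93.5
```

```bash
python3 chk.py w14; python3 - <<'E'
from h import *
z=np.load('w14.npz');p,d=z['p'],z['d'];W=cloud(d,arm.get_calibration('wrist'))
for r in arm.outline_of('spoon','wrist'):
    q=W[r['pixels']&(d>0)];q=q[(q[:,2]>5)&(q[:,2]<40)]
    me=q[:,:2].mean(0);v=np.linalg.svd(q[:,:2]-me,full_matrices=False)[2][0];v*=np.sign(v[0]);a=(q[:,:2]-me)@v;lo,hi=np.percentile(a,[.5,99.5])
    print('spoon',r['p'],r['centre'],'ctr',me+v*(lo+hi)/2,'len',hi-lo,'yaw',np.degrees(np.arctan2(v[1],v[0])),'bowl',me+v*(hi-21),'z butt',np.median(q[a<lo+20][:,2]),'z bowl',np.percentile(q[a>hi-40][:,2],[2,95]))
for cam in('scene','side'):
    p,d=arm.capture(cam);cv2.imwrite(f'pics/{cam}14.png',p[:,:,::-1]);np.savez(cam+'14.npz',p=p,d=d)
    W=cloud(d,arm.get_calibration(cam))
    for l in('jar','canister','ramekin'):
        for r in arm.outline_of(l,cam)[:1]:
            q=W[r['pixels']&(d>0)]; np.save(f'cl2_{cam}_{l}.npy',q)
            h={'jar':(108,133,30),'canister':(119,129,58.5),'ramekin':(38,47,31)}[l]
            from scipy.optimize import least_squares
            k=q[(q[:,2]>h[0])&(q[:,2]<h[1])]
            if len(k)<10: continue
            if l=='jar': s=least_squares(lambda x:np.maximum(np.hypot(k[:,0]-x[0],k[:,1]-x[1])-h[2],0),np.median(k[:,:2],0))
            f=lambda x:np.hypot(k[:,0]-x[0],k[:,1]-x[1])-h[2]
            kk=k[k[:,2]<127] if l=='jar' else k
            f=lambda x:np.hypot(kk[:,0]-x[0],kk[:,1]-x[1])-h[2]
            s=least_squares(f,kk[:,:2].mean(0),loss='soft_l1',f_scale=2)
            print(cam,l,r['p'],s.x,np.std(s.fun),len(kk))
E
```

```text
t 23.93 grasp [ 427.7 -125.1  221.1] jaw yaw -95.0 down [ 0.008 -0.005 -1.   ] gap 93.5 F [0.4 0.3 0.2] q [-0.54 -0.26  2.07  0.    1.33  1.12]
0.78 [309.8, 107.5] 2128
rest [ 531.188 -133.91    -0.091] -5.219362018899417 0.0 [ 416.07  -174.798    3.   ] [572.943 -92.648  17.747]
dish 0.55 [317.1, 14.4] 3230
3 1923 ((612.4686889648438, -138.43687438964844), (119.67300415039062, 28.56631088256836), 85.21511840820312)
45 38 ((613.236328125, -132.3792266845703), (66.7507553100586, 1.0366222858428955), 84.94468688964844)
spoon 0.71 [318.1, 118.7] ctr [ 464.524 -127.076] len 168.19004789087325 yaw -5.079422902979845 bowl [ 527.371 -132.662] z butt 12.946126148720854 z bowl [ 5.281 13.815]
scene jar 0.8 [660.831  -6.239] 7.107555904321261 153
scene canister 0.81 [672.735 123.619] 2.248040344003948 274
scene ramekin 0.79 [533.315 127.673] 1.6154041795671295 92
side jar 0.85 [659.79   -2.764] 1.4064764353040353 101
side canister 0.89 [668.99  123.943] 2.8826337374042734 179
side ramekin 0.84 [530.233 126.933] 2.206791309335434 82
```

View pics/w14.png

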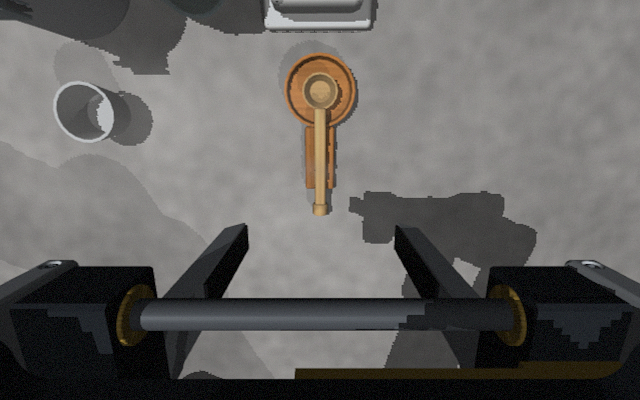

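View pics/side14.png

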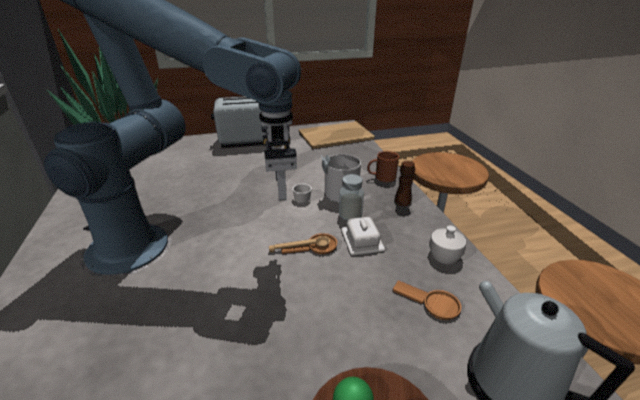

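```bash
python3 - <<'E'
from h import *
st();print(arm.hand_in())
E
```

```text
t 24.52 grasp [ 426.3 -124.1  216.3] jaw yaw -94.9 down [-0.001  0.    -1.   ] gap 94.0 F [ 0.1 -0.1  0.1] q [-0.54 -0.25  2.07  0.    1.33  1.12]
the job is handed in; nothing more can be done
None
```

The porridge corner is set out and handed in at 24.5 s, with the arm clear of everything; the hand-in gave no verdict. I moved the jar, then the nearest spoon rest (the one about 655 mm from the base), then the spoon.

What the last checks showed:

| Thing | Last measurement | Limit |
|---|---|---|
| Jar | about 130 mm from the canister and 137 mm from the dish | 153 mm each |
| Jar, off the line | within a few mm | 15 mm |
| Rest, bowl centre | about 116 mm before the dish centre | 100–134 mm |
| Rest, sideways | 2–3 mm | 16 mm |
| Rest, tail | straight away from the dish within 1° | 0.2 rad |
| Spoon, bowls apart | about 4 mm | 24 mm |
| Spoon, handle and tail | parallel within 1° | 0.3 rad |

- **Jar:** It looked upright in the side view. I felt it meet the counter with about 5 N before letting go.
- **Left in place:** The canister and ramekin measured within 1 mm of where they started. The dish was never touched.
- **Disagreements:** The views differed by about 3–4 mm on the canister and jar positions, and by up to 6 mm on the dish centre. These are all well inside the tolerances. The trained network missed the spoon in the scene and side views before pickup, so I found it by colour and depth, then confirmed it with the wrist camera.

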